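# Load the UV rack from the hanging board and start its timer

### The arm

A 6-joint arm with a two-finger parallel gripper is mounted at the origin on the work surface. World frame = base frame: x ahead of the robot, y to its left, z up, the work surface at z = 0. Lengths are in m, angles in rad, forces in N, time in s.
With the tool pointing down it reaches from about 0.35 to 0.975 m from the base axis. Payload 4.9 kg.
Tool frame: the origin (TCP) lies midway between the tips of the shut fingers; the grasp point (between the pads) lies behind it (manip.tcp_to_grasp is the z of the grasp point in the tool frame, in m); z points along the fingers, y is the direction in which the jaws open and shut (so a half turn about z gives the same grasp; the last joint's range is limited). The gripper opens to 85 mm and grips with 20 to 120 N. Pads are 22 mm wide; open, the fingers measure 114 mm over their backs; the gripper's body (76 mm by 85 mm) begins 54 mm behind the grasp point. The pads swing forward as they close: fully open they stand 13 mm farther back than shut.
Start: joints at [1.207, 0.053, 1.613, -0, 1.476, -0.119], TCP at [0.151, 0.606, 0.204] pointing down, gripper open.
Joint ranges: [-3.01, 3.01], [-1.01, 2.22], [0.06, 2.58], [-1.02, 4.17], [0.09, 2.62], [-3.14, 3.14]. Speed limits (rad/s): [2.57, 2.57, 3.14, 3.14, 3.14, 3.14].

### API

Orientations are given as a unit quaternion [w, x, y, z].
In Python, from plant import status, vision, order, regions_of, manip gives the robot as it stands. The module is installed in compiled form; this text tells all that it offers.
- The arm moves only by the shell command python3 -m crank 'ROWS'. ROWS is JSON, one flat list of numbers, 5 for each row, row after row: the shift along the tool's x, y, z in mm, then the turn about the tool's z in degrees, then the opening in per cent of the stroke, from 0 (shut) to 100 (fully open). In form: [tx, ty, tz, yaw, fingers, tx, ty, tz, yaw, fingers, ...]. A call has exactly 10 rows; each row is the pose to reach, as a shift and turn from the pose commanded when the call began, along the tool's axes at that moment; what a row does not reach only later rows make up. A row lasts 1/10 s, in which the tool goes at most 50 mm and 8.59 degrees, less where a joint would pass 70% of its speed; a pose out of reach is approached as far as the arm can. A call with a gripper value outside its range is refused whole. The fingers move at their own pace and stop on an object; the grip force is fixed at half the most. Time passes only in rows, so rows that repeat a pose let the fingers close, or fill a call up. It gives the time, the measured TCP pose, the force and the opening at its end, in the units of the state.
- status.state(): the state, without advancing time (a new reading comes with each control period).
- vision.grab_frame(name): name is "scene" or "top"; returns (picture, depth): 400x640x3 uint8, red, green, blue; 400x640 float32, m along the optical axis (not along the pixel's ray), 0 where there is no reading.
- vision.get_calibration(name): a dict with "camera_matrix" (3x3 intrinsics, pixels), "k1" (the pictures are not rectified: a ray, as slopes to the right and down, at radius r is drawn at 1 + k1 r^2 times it, then the intrinsics apply), "R" (3x3) and "t" (3): a world point X has camera coordinates R X + t. Camera axes: x right, y down, z forward; pixel columns grow to the right and rows downward; lengths in m; the calibration is good to about 2 mm. A picture is of the moment at which its call begins. get_calibration takes no time and is no camera call.
- order.job_done(): hands the job in, once; it reports no verdict.
Trained networks look in the newest picture that a camera, given by its name, has taken for a name from the list of things; names that differ only in an ending like _2 or _b are one class to them, and where a whole thing is asked for, a point or a joint stands for the part that bears it (a point fixed in the world has none). Each returns a list of dicts, best first, with "confidence" (0 to 1); they miss things now and then, are a little off and sometimes report something else, mostly with a low value. They report only what shows in the picture. A call takes as long as a camera call.
- regions_of(camera, name): "region" (400x640 bool, what is visible of it) and "extent" ([centre column, centre row, width, height] in pixels, round what is visible of it).
The state is a dict: "time": time; "joint_pos": joint angles; "joint_vel": joint speeds; "joint_efforts": joint torques, N m; "tool_pos": TCP position; "tool_rot": TCP orientation; "contact_force": force on the tool from outside, world axes, zero at the start; "ft_torque": the same for the moment, N m; "gripper_width": opening from 0.0 (shut) to 1.0 (fully open).
Only numpy, scipy, OpenCV 4.12 (cv2) and the standard library are available. Lean on these libraries where they do the work, as an engineer would, in place of code of your own. Each camera call takes 0.05 s, during which the arm holds its last target. There are 200 camera calls.

### The job

Take every carrier plate off the blue board (lift it up, shift it sideways so the opening comes over the screw head, then pull it off) and stand the plates side by side on the ledge of the white UV rack, leaning back against its panel behind the lip with their blue tabs outward. When all of them are loaded, stand the amber shield upright in the yellow outline in front of the rack, and only then turn the timer knob clockwise until it clicks over into its on position. The shield may get knocked aside: it must be back in the outline at the end. Leave the beaker, spray bottle and bowl where they are.

Things in the scene. Friction and masses are not known exactly. Their poses are not given: they have to be found in the camera images.
- board: Fixed blue board, 350 mm wide, 190 tall, leaning back 20 deg. Origin on the table under the middle of its front face's lower edge; x level, out of its front; y along its width; z up. The face rises from z = 12 mm along u = (-sin20, 0, cos20); n = (cos20, 0, sin20) is square to it
- board_screw (a point): Where the middle one of three fixed screws leaves the board's face, 135 mm up the slope (axes as the board's); the others stand 110 mm either side along y. Along n: shank 7 mm thick, then a round head 20 mm across, 4 mm thick, its underside 11 mm off the face
- rack: Fixed white UV rack, 300 mm wide, its panel leaning back 20 deg. Origin on the table under the middle of the panel face's lower edge; x level, out of its front; y along its width; z up. Face from z = 50 mm up along u = (-sin20, 0, cos20), 125 mm, lamp tube on top (to z = 190 mm). Grey plinth below, to x = 45 mm, 40 mm high
- rack_ledge (a point): Middle of the inner corner of panel and ledge, 50 mm above the rack's origin, axes as the rack's. The ledge stands square to the panel, 22 mm deep to a lip 10 mm high. A plate standing here has its lower back edge (so its origin) along this corner, its x axis along the rack's. Three fit, plate origins at y about -90, 0, 90 mm
- rack_mark (a point): Centre of the yellow outline (225 x 80 mm, long side along y) painted on the table, 110 mm in front (x) of the rack's origin, axes as the rack's
- plate_1: Aluminium carrier plate, about 0.17 kg. Origin on its lower back edge; hanging, z is vertical, x level out of its front; the plate itself leans 20 deg back from z. From the origin it spans y -34 to 42 mm, 0 to 110 mm up its slope; 7 mm thick. The screw shank sits at y 0, 85 mm up the slope, in the top of the keyhole's slot. None if absent
- plate_1_hole (a point): Centre of the 28 mm square opening of plate_1's L-shaped keyhole, in its back face (axes as the plate's): 19.5 mm to +y and 19 mm down the slope from the shank's seat; an 11 mm slot leads from its -y side up to the seat. To unhook: plate 19 mm up the slope, 19.5 mm to its -y, then 20 mm or more off along n
- plate_1_tab (a point): Centre of plate_1's blue grip tab, 44 mm long (x), 14 mm wide (y), 24 mm high (z), standing out of its front; at (16, 4, 28) mm in the plate's frame
- plate_2: Another carrier plate, like plate_1 in all. None if absent
- plate_2_hole (a point): Opening of plate_2's keyhole, as for plate_1
- plate_2_tab (a point): Centre of plate_2's blue grip tab, as for plate_1
- plate_3: Another carrier plate, like plate_1 in all. None if absent
- plate_3_hole (a point): Opening of plate_3's keyhole, as for plate_1
- plate_3_tab (a point): Centre of plate_3's blue grip tab, as for plate_1
- shield: Loose amber shield, about 0.35 kg: black foot 60 x 180 x 10 mm (x, y, z), amber panel 5 mm thick on it, black grip block on top 16 mm thick (x), 60 mm long (y), 122 to 152 mm above its underside. Origin under the foot's centre, z up, x square to the panel; both faces alike: turned 180 deg it is the same
- timer (a joint): Timer knob, turns clockwise seen from above; rad; starts between 0 and 0.25 (off), end stop at 1.3. A spring detent sits at 0.65 rad: the knob resists with up to about 0.2 N m from 0.37 rad on (let go there, it springs back), then clicks over and, once past about 0.72, goes on by itself to 0.8 or more. On counts above 0.72
- timer_grip (a point): On the timer knob's axis at the height to grip, 92 mm above the table: in its upright bar grip, 49 mm long (this point's x, which turns with the knob), 14 mm thick (y), reaching 7 mm above and 25 mm below this point. Knob disc 52 mm across, on a fixed grey box 90 x 90 x 55 mm
- beaker: Bystander: glass beaker, 60 mm across, 80 mm tall, on the black scale (22 mm high). Origin under its centre
- spray: Bystander: aluminium spray bottle, 48 mm across, 170 mm tall. Origin under its centre
- bowl: Bystander: glass bowl, 90 mm across, 40 mm tall. Origin under its centre

How it is judged:
By the outcome, as a careful person would: the job done as asked, in the order asked, and still so for the second after the job is handed in, with the robot touching nothing.
Of plate_1, plate_2, plate_3 only 2 to 3 are there at a start; the rules pass over those that are not, and their reading is None.
At some moment in a run one of shield may be knocked a few centimetres aside while the robot is not near it.
It also fails if it takes over 210 s, if anything falls off the work surface, if the arm or the gripper's body presses on something with over 40 N, if the wrist force passes 120 N, or if a joint passes its speed limit or range.

## Working session

There is one attempt and no reset: what is moved stays moved. The work goes in short steps, Python scripts to look and compute and a shell command to move; the robot and the scene stay as the last step left them, time stands still between calls to the robot, and variables do not carry over. Pictures are saved under pics/ and viewed, on a budget of 14 in all, crops included, one or two more only if the job needs it, and the job is handed in when it is done.

```bash
mkdir -p pics; ls; cat > h.py <<'E'
import numpy as np, cv2
from plant import status, vision, order, regions_of, manip
def calib(n):
    c=vision.get_calibration(n); return np.array(c["camera_matrix"]),c["k1"],np.array(c["R"]),np.array(c["t"])
def world(n,uv,d):
    K,k1,R,t=calib(n); uv=np.atleast_2d(uv).astype(float); d=np.atleast_1d(d)
    s=cv2.undistortPoints(uv.reshape(-1,1,2),K,np.array([k1,0,0,0.])).reshape(-1,2)
    return (np.c_[s*d[:,None],d]-t)@R
def proj(n,X):
    K,k1,R,t=calib(n); c=np.atleast_2d(X)@R.T+t; s=c[:,:2]/c[:,2:]; s=s*(1+k1*(s**2).sum(1,keepdims=True))
    return s*[K[0,0],K[1,1]]+K[:2,2]
def cloud(n,dep,mask):
    m=mask&(dep>0); v,u=np.nonzero(m); return world(n,np.c_[u,v],dep[m])
def save(n,img): cv2.imwrite(f"pics/{n}.png",img[:,:,::-1])
E
python3 - <<'E'
from h import *
s=status.state(); print({k:np.round(v,3) for k,v in s.items()}); print([ (a,getattr(manip,a)) for a in dir(manip) if a[0]!='_'])
for n in("scene","top"):
    im,d=vision.grab_frame(n); save(n+"0",im); np.save(n+"0.npy",d); np.save(n+"0i.npy",im)
    K,k1,R,t=calib(n); print(n,K.round(1).tolist(),k1,(-R.T@t).round(3),R.round(3).tolist())
E
```

```text
pics
{'time': np.float64(0.0), 'joint_pos': array([ 1.207,  0.053,  1.614,  0.   ,  1.476, -0.119]), 'joint_vel': array([ 0.   ,  0.001, -0.001,  0.001, -0.   , -0.   ]), 'joint_efforts': array([-2.0000e-03, -3.9366e+01, -3.7018e+01, -0.0000e+00,  7.0000e-03,
        0.0000e+00]), 'tool_pos': array([0.151, 0.606, 0.203]), 'tool_rot': array([-0.   ,  0.122,  0.993, -0.001]), 'contact_force': array([ 0.657, -0.216, -0.262]), 'ft_torque': array([ 0.003, -0.028,  0.018]), 'gripper_width': np.float64(1.003)}
[('IKError', <class 'plant.IKError'>), ('tcp_to_grasp', -0.0187)]
scene [[493.5, 0.0, 317.3], [0.0, 493.5, 206.7], [0.0, 0.0, 1.0]] -0.10597629092231828 [1.702 0.107 0.869] [[-0.098, 0.995, -0.015], [0.561, 0.043, -0.827], [-0.822, -0.089, -0.563]]
top [[496.8, 0.0, 317.5], [0.0, 496.8, 195.7], [0.0, 0.0, 1.0]] -0.049894066188780575 [ 0.228 -0.007  1.748] [[0.023, -1.0, -0.0], [-0.979, -0.023, -0.202], [0.202, 0.005, -0.979]]
```

View pics/scene0.png

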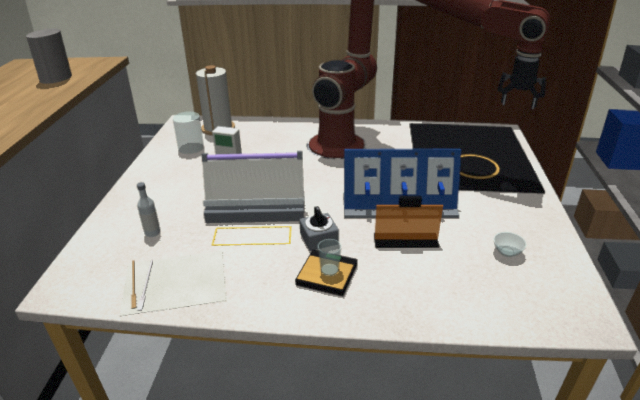

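View pics/top0.png

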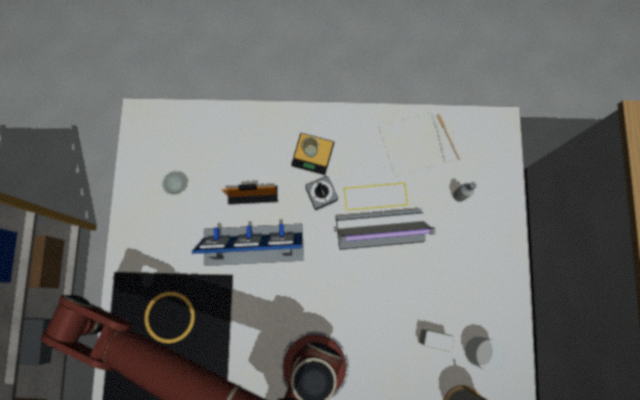

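```bash
python3 - <<'E'
from h import *
for n in("scene","top"):
    im,d=vision.grab_frame(n)
    for o in("board","rack","plate_1","plate_1_tab","shield","timer"):
        for r in regions_of(n,o)[:4]:
            P=cloud(n,d,r["region"]); 
            if len(P)==0: continue
            print(n,o,round(r["confidence"],2),np.round(r["extent"]),len(P),"med",np.median(P,0).round(3),"lo",np.percentile(P,2,axis=0).round(3),"hi",np.percentile(P,98,axis=0).round(3))
            np.save(f"m_{n}_{o}_{int(r['extent'][0])}.npy",r["region"])
E
```

```text
scene board 0.94 [401. 182. 113.  69.] 4586 med [0.411 0.189 0.1  ] lo [0.368 0.053 0.006] hi [0.478 0.395 0.183]
scene board 0.31 [366. 176.  25.  40.] 803 med [0.423 0.117 0.104] lo [0.4   0.082 0.064] hi [0.469 0.156 0.162]
scene board 0.19 [251. 196.  99.  91.] 6811 med [ 0.469 -0.219  0.086] lo [ 0.425 -0.361  0.006] hi [ 0.541 -0.076  0.18 ]
scene rack 0.83 [254. 199.  98.  96.] 6974 med [ 0.47  -0.218  0.085] lo [ 0.425 -0.362  0.001] hi [ 0.544 -0.075  0.18 ]
scene plate_1 0.91 [444. 174.  33.  34.] 805 med [0.405 0.335 0.107] lo [0.384 0.301 0.065] hi [0.453 0.376 0.161]
scene plate_1 0.86 [367. 177.  27.  38.] 813 med [0.422 0.118 0.107] lo [0.398 0.083 0.064] hi [0.469 0.157 0.163]
scene plate_1 0.72 [403. 177.  23.  40.] 794 med [0.414 0.226 0.107] lo [0.388 0.192 0.062] hi [0.46  0.264 0.164]
scene plate_1_tab 0.79 [366. 177.  25.  37.] 783 med [0.423 0.117 0.104] lo [0.4   0.082 0.064] hi [0.469 0.156 0.162]
scene shield 0.45 [254. 190. 104.  70.] 6675 med [ 0.47  -0.219  0.086] lo [ 0.427 -0.361  0.007] hi [ 0.539 -0.077  0.179]
scene timer 0.67 [319. 215.  16.  18.] 2
[... 633 characters left out ...]
0.461 0.153 0.169]
top plate_1 0.72 [216. 239.  25.  21.] 263 med [0.404 0.337 0.109] lo [0.379 0.301 0.063] hi [0.445 0.373 0.166]
top plate_1 0.72 [248. 244. 109.  43.] 2937 med [0.379 0.216 0.015] lo [0.338 0.053 0.003] hi [0.473 0.392 0.187]
top plate_1 0.69 [247. 236.  26.  23.] 241 med [0.413 0.229 0.108] lo [0.388 0.191 0.062] hi [0.456 0.262 0.168]
top shield 0.66 [250. 194.  60.  20.] 933 med [0.579 0.233 0.025] lo [0.553 0.147 0.   ] hi [0.604 0.321 0.153]
top shield 0.38 [248. 244. 112.  43.] 3154 med [0.382 0.216 0.015] lo [0.338 0.052 0.002] hi [0.476 0.393 0.187]
top timer 0.68 [321. 192.  10.  16.] 183 med [ 0.591 -0.01   0.07 ] lo [ 0.569 -0.034  0.059] hi [0.616 0.012 0.105]
```

The scene shows three plates on the board (367,177), (403,177) and (444,174), with the shield at (407,225) in front of it. The rack is at (254,195), the outline at (252,235) and the timer at (319,225). The fronts of board and rack face +x. Next I'll fit the poses.

```bash
cat > fit.py <<'E'
from h import *
from scipy.optimize import least_squares
import glob
c20,s20=np.cos(np.radians(20)),np.sin(np.radians(20))
def planefit(P):
    f=lambda q:(c20*np.cos(q[0])*P[:,0]+c20*np.sin(q[0])*P[:,1]+s20*P[:,2]-q[1])
    r=least_squares(f,[0,np.median(f([0,0]))],loss="soft_l1",f_scale=.002); return r.x,np.median(np.abs(r.fun))
def M(n,o,c): return np.load(glob.glob(f"m_{n}_{o}_{c}*.npy")[0])
def edges(P,psi):
    Y=-np.sin(psi)*P[:,0]+np.cos(psi)*P[:,1]; return np.percentile(Y,.3),np.percentile(Y,99.7)
def inframe(P,o,psi):
    X=np.c_[np.cos(psi),np.sin(psi)]
    d=P-o; return np.c_[d[:,0]*np.cos(psi)+d[:,1]*np.sin(psi),-d[:,0]*np.sin(psi)+d[:,1]*np.cos(psi),d[:,2]]
E
python3 - <<'E'
from fit import *
n="scene"; d=np.load(n+"0.npy"); im=np.load(n+"0i.npy").astype(int)
blue=(im[:,:,2]>im[:,:,0]+40)
b=M(n,"board",400) if glob.glob("m_scene_board_400*") else M(n,"board",401)
P=cloud(n,d,b&blue); P=P[(P[:,2]>.05)&(P[:,2]<.18)]
q,r=planefit(P)
for _ in range(2):
    res=c20*(np.cos(q[0])*P[:,0]+np.sin(q[0])*P[:,1])+s20*P[:,2]-q[1]; q,r=planefit(P[abs(res)<.006])
e=edges(P[abs(res)<.006],q[0]); print("board yaw",np.degrees(q[0]),"d",q[1],"res",r,len(P),"edges",e,np.diff(e))
psi=q[0]; x0=(q[1]-s20*.012)/c20; yc=np.mean(e); o=np.array([x0*np.cos(psi)-yc*np.sin(psi),x0*np.sin(psi)+yc*np.cos(psi),0]); print("board o",o)
for n in("scene","top"):
    d=np.load(n+"0.npy")
    for f in sorted(glob.glob(f"m_{n}_plate_1_[0-9]*.npy")):
        m=np.load(f)
        if m.sum()>1500: continue
        Q=inframe(cloud(n,d,m),o,psi); h=Q[:,0]*c20+(Q[:,2]-.012)*s20
        t=Q[(h>.022)&(Q[:,2]>.06)&(Q[:,2]<.115)]; pl=Q[(h>0.004)&(h<.016)&(Q[:,2]>.1)]
        print(f,"plate h",np.median(h).round(4),"y ext",edges(pl,0),"tab n",len(t),"y med",np.median(t[:,1]).round(4),edges(t,0),"z",np.percentile(t[:,2],[2,98]).round(3),"xmax",np.percentile(t[:,0],[50,98]).round(3))
n="scene"; d=np.load(n+"0.npy")
m=[np.load(f) for f in glob.glob("m_scene_rack_*")][0]
P=cloud(n,d,m); A=P[(P[:,2]>.075)&(P[:,2]<.16)]; q,r=planefit(A)
for _ in range(3):
    res=c20*(np.cos(q[0])*A[:,0]+np.sin(q[0])*A[:,1])+s20*A[:,2]-q[1]; q,r=planefit(A[abs(res)<.005])
e=edges(A[abs(res)<.006],q[0]);print("rack yaw",np.degrees(q[0]),"res",r,(abs(res)<.005).sum(),len(A),"edges",e,np.diff(e))
psi=q[0]; x0=(q[1]-s20*.05)/c20; yc=np.mean(e); o=np.array([x0*np.cos(psi)-yc*np.sin(psi),x0*np.sin(psi)+yc*np.cos(psi),0]); print("rack o",o, "mark",o+.11*np.array([np.cos(psi),np.sin(psi),0]))
# outline check
for n in("scene","top"):
    d=np.load(n+"0.npy"); im=np.load(n+"0i.npy").astype(np.uint8); hsv=cv2.cvtColor(im,cv2.COLOR_RGB2HSV)
    y=(hsv[:,:,0]>20)&(hsv[:,:,0]<35)&(hsv[:,:,1]>90)&(hsv[:,:,2]>120)
    P=cloud(n,d,y); P=P[(abs(P[:,2])<.012)&(P[:,1]<-.09)&(P[:,1]>-.36)&(P[:,0]>.5)&(P[:,0]<.66)]
    r=cv2.minAreaRect(P[:,:2].astype(np.float32)); print(n,"outline",r,len(P))
n="top"; d=np.load(n+"0.npy")
for f in glob.glob("m_top_shield_*"):
    m=np.load(f); P=cloud(n,d,m); A=P[P[:,2]>.135]; print(f,"shield grip",cv2.minAreaRect(A[:,:2].astype(np.float32)),len(A),np.percentile(A[:,2],98))
for n in("scene","top"):
  d=np.load(n+"0.npy")
  for f in glob.glob(f"m_{n}_timer_3*"):
    P=cloud(n,d,np.load(f)); A=P[P[:,2]>.085]; print(f,"knob bar",A.mean(0),cv2.minAreaRect(A[:,:2].astype(np.float32)),len(A)); D=P[P[:,2]<.08]; print(D.mean(0),cv2.minEnclosingCircle(D[:,:2].astype(np.float32)))
E
```

```text
board yaw 4.498089641307915 d 0.4342535124462193 res 0.0020419577737577077 2275 edges (np.float64(0.0203212206415439), np.float64(0.36433978265638367)) [0.34401856]
board o [0.4412617  0.22763796 0.        ]
m_scene_plate_1_367.npy plate h 0.0072 y ext (np.float64(-0.14268607146524823), np.float64(-0.06763944924309817)) tab n 57 y med -0.1078 (np.float64(-0.1134710961067245), np.float64(-0.09904191379548555)) z [0.075 0.101] xmax [0.018 0.026]
m_scene_plate_1_403.npy plate h 0.0072 y ext (np.float64(-0.03396483658237106), np.float64(0.040023174177634006)) tab n 49 y med 0.0011 (np.float64(-0.0035908750681900576), np.float64(0.007954578267327284)) z [0.077 0.101] xmax [0.017 0.024]
m_scene_plate_1_443.npy plate h 0.0071 y ext (np.float64(0.07364469095942966), np.float64(0.1520186646712582)) tab n 56 y med 0.1108 (np.float64(0.10508132985729172), np.float64(0.11956269733720219)) z [0.082 0.101] xmax [0.016 0.023]
m_top_plate_1_215.npy plate h 0.0078 y ext (np.float64(0.07529379579322498), np.float64(0.15047820773326975)) tab n 36 y med 0.1109 (np.float64(0.10594300895517375), np.float6
[... 1214 characters left out ...]
5851181745529175, 0.2348804771900177), (0.018378857523202896, 0.059161245822906494), 2.2358663082122803) 101 0.15978369302756237
m_scene_timer_319.npy knob bar [ 0.59921687 -0.00938902  0.09522335] ((0.5939822793006897, -0.01103178970515728), (0.05290473252534866, 0.014835070818662643), 26.45772933959961) 81
[ 0.59876993 -0.01102145  0.06701816] ((0.5314933061599731, -0.01240818202495575), 0.09030734747648239)
m_top_timer_321.npy knob bar [ 0.59034147 -0.01151456  0.09699671] ((0.5913780331611633, -0.011930856853723526), (0.04881378263235092, 0.014674879610538483), 21.883480072021484) 64
[ 0.59235115 -0.01035141  0.06812418] ((0.5959415435791016, -0.011814272031188011), 0.029624050483107567)
```

```bash
cat > go.py <<'E'
# python3 go.py F x y z(grasp pt, frame mm)  F: board|rack|world(deg yaw as 5th)
import sys
from h import *
from scipy.spatial.transform import Rotation as Ro
FR={"board":([.4413,.2276,0],4.5),"rack":([.4820,-.2186,0],6.46),"mark":([.592,-.206,0],6.46),"world":([0,0,0],0)}
def run(f,x,y,z,extra=0):
    o,a=FR[f]; a=np.radians(a); X=np.array(o)+np.array([[np.cos(a),-np.sin(a),0],[np.sin(a),np.cos(a),0],[0,0,1]])@np.array([x,y,z])/1000
    X[2]+=manip.tcp_to_grasp
    s=status.state(); q=s["tool_rot"]; R=Ro.from_quat(np.r_[q[1:],q[0]]).as_matrix()
    d=R.T@(X-s["tool_pos"])*1000
    cur=np.degrees(np.arctan2(R[1,1],R[0,1])); want=np.degrees(a)+90+extra
    w=-((want-cur+90)%180-90)
    print("t",round(s["time"],1),"tcp",s["tool_pos"].round(4),"shift",d.round(1),"yaw",round(w,1),"F",np.round(s["contact_force"],1),"w",round(float(s["gripper_width"]),2),"j6",round(s["joint_pos"][5],2))
if __name__=="__main__":
    run(sys.argv[1],*map(float,sys.argv[2:]))
E
python3 go.py board 12 -106.5 260
```

```text
t 0.8 tcp [0.1514 0.6064 0.2043] shift [-418.2 -394.4  -37. ] yaw -18.5 F [0.7 0.4 1.1] w 1.0 j6 -0.12
```

```bash
python3 -m crank '[0,0,-40,0,50, -40,-40,-40,-8,50, -80,-80,-40,-18,50, -120,-120,-40,-18.5,50, -160,-160,-40,-18.5,50, -200,-200,-40,-18.5,50, -240,-240,-40,-18.5,50, -280,-275,-40,-18.5,50, -320,-310,-40,-18.5,50, -360,-345,-40,-18.5,50]'; python3 go.py board 12 -106.5 200
```

```text
time: 1.8
tool_pos: [0.3897, 0.2236, 0.2447]
tool_rot: [0.001, -0.039, 0.999, 0.0]
contact_force: [0.5, 0.5, -0.0]
gripper_width: 0.498
t 1.8 tcp [0.3897 0.2236 0.2447] shift [ -63.7 -106.6   63.5] yaw -0.0 F [ 0.5  0.5 -0. ] w 0.5 j6 -1.29
```

```bash
python3 go.py board 12 -106.5 97
```

```text
t 1.8 tcp [0.3897 0.2236 0.2447] shift [ -63.5 -106.7  166.5] yaw -0.0 F [ 0.5  0.5 -0. ] w 0.5 j6 -1.29
```

```bash
python3 -m crank '[-35,-45,0,0,50, -63,-85,0,0,50, -63,-107,0,0,50, -63,-107,30,0,50, -63,-107,60,0,50, -63,-107,70,0,50, -63,-107,70,0,50, -63,-107,70,0,50, -63,-107,70,0,50, -63,-107,70,0,50]'; python3 go.py board 12 -106.5 97
python3 - <<'E'
from h import *
im,d=vision.grab_frame("scene"); save("s1",cv2.resize(im[120:250,320:480],None,fx=4,fy=4))
E
```

```text
time: 2.8
tool_pos: [0.4611, 0.124, 0.1761]
tool_rot: [0.001, -0.039, 0.999, 0.0]
contact_force: [0.5, -0.3, 0.5]
gripper_width: 0.497
t 2.8 tcp [0.4611 0.124  0.1761] shift [-0.1 -1.6 97.8] yaw 0.0 F [ 0.5 -0.3  0.5] w 0.5 j6 -1.54
```

View pics/s1.png

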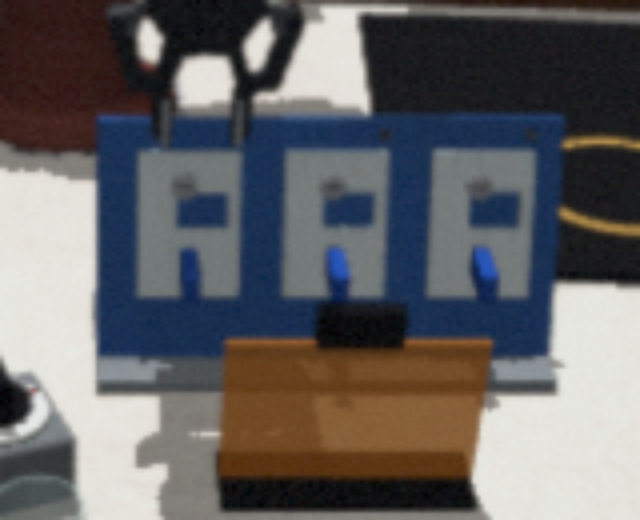

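The fingers straddle the first plate's tab line (crop columns 165 to 240, tab at 190), so I'm going down to grip.

```bash
python3 -m crank '[0,-1.5,30,0,50, 0,-1.5,60,0,50, 0,-1.5,85,0,50, 0,-1.5,98,0,50, 0,-1.5,98,0,50, 0,-1.5,98,0,50, 0,-1.5,98,0,0, 0,-1.5,98,0,0, 0,-1.5,98,0,0, 0,-1.5,98,0,0]';python3 -m crank '[0,0,0,0,0, 0,0,0,0,0, 0,0,0,0,0, 0,0,0,0,0, 0,0,0,0,0, 0,0,0,0,0,0,0,0,0,0, 0,0,0,0,0, 0,0,0,0,0, 0,0,0,0,0]'; python3 go.py board 12 -106.5 97
```

```text
time: 3.85
tool_pos: [0.4606, 0.1222, 0.0769]
tool_rot: [0.001, -0.039, 0.999, 0.0]
contact_force: [0.3, -0.6, -0.3]
gripper_width: -0.003
time: 4.85
tool_pos: [0.4603, 0.1222, 0.0763]
tool_rot: [-0.0, -0.039, 0.999, -0.0]
contact_force: [0.7, -0.4, -0.4]
gripper_width: -0.003
t 4.8 tcp [0.4603 0.1222 0.0763] shift [-1.4  0.1 -2. ] yaw -0.0 F [ 0.7 -0.4 -0.4] w -0.0 j6 -1.55
```

```bash
python3 - <<'E'
from h import *
im,d=vision.grab_frame("scene"); im2,d2=vision.grab_frame("top"); a=cv2.resize(im[130:220,330:430],None,fx=4,fy=4); b=cv2.resize(im2[190:280,230:330],None,fx=4,fy=4); save("s2",np.hstack([a,b]))
from go import FR
from fit import inframe
o,a=FR["board"]
K=np.zeros((400,640),bool); K[140:230,340:420]=1
for n,D,sl in(("scene",d,K),("top",d2,None)):
    if sl is None: sl=np.zeros((400,640),bool); sl[200:275,250:315]=1
    I=(im if n=="scene" else im2).astype(int); bl=sl&(I[:,:,2]>I[:,:,0]+40)
    Q=inframe(cloud(n,D,bl),np.array(o),np.radians(a)); 
    h=Q[:,0]*.94+(Q[:,2]-.012)*.342; t=Q[(h>.018)&(abs(Q[:,1]+.107)<.03)]; print(n,len(t),np.percentile(t,[2,50,98],axis=0).round(3).tolist())
E
```

```text
scene 37 [[0.004, -0.113, 0.072], [0.019, -0.108, 0.088], [0.025, -0.102, 0.1]]
top 5 [[-0.013, -0.11, 0.097], [-0.009, -0.107, 0.099], [-0.009, -0.103, 0.104]]
```

View pics/s2.png

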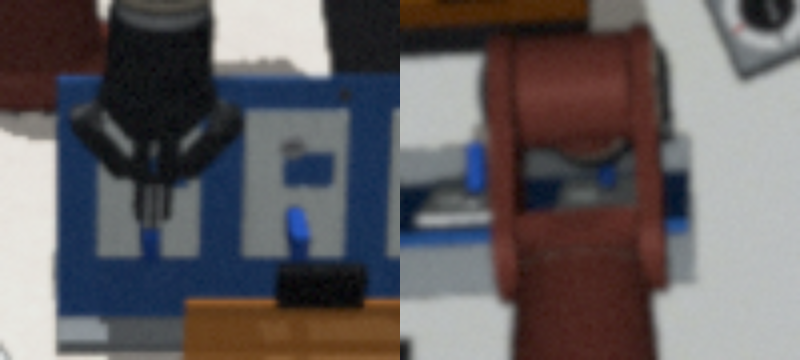

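```bash
python3 - <<'E'
from h import *
s=status.state(); p=s["tool_pos"]; print(s["tool_rot"],p)
def cr(X): return ((proj("scene",X)-[330,130])*4).round(0)
print("tcp",cr(p),"grasp",cr(p+[0,0,.0187]),"+30",cr(p+[0,0,.049]))
from go import FR
o,a=FR["board"];a=np.radians(a);R=np.array([[np.cos(a),-np.sin(a),0],[np.sin(a),np.cos(a),0],[0,0,1]])
for x,z in((.021,.075),(.021,.099),(-.018,.099)): print("tab",x,z,cr(np.array(o)+R@[x,-.1065,z]))
im,d=vision.grab_frame("scene")
for r,c in((225,150),(210,150),(200,150),(190,150),(180,150),(235,150),(245,150)):
    u,v=330+c/4,130+r/4; print(r,c,im[int(v),int(u)],world("scene",[u,v],d[int(v),int(u)]).round(3))
E
```

```text
[-4.39294769e-05 -3.90223883e-02  9.99238336e-01 -2.07005369e-06] [0.4602272  0.12214153 0.07626852]
tcp [[149. 252.]] grasp [[150. 231.]] +30 [[151. 196.]]
tab 0.021 0.075 [[150. 261.]]
tab 0.021 0.099 [[151. 234.]]
tab -0.018 0.099 [[148. 206.]]
225 150 [64 67 72] [[0.471 0.122 0.107]]
210 150 [68 68 72] [[0.472 0.122 0.12 ]]
200 150 [68 69 72] [[0.472 0.121 0.128]]
190 150 [59 63 65] [[0.475 0.121 0.139]]
180 150 [22 23 27] [[0.469 0.121 0.144]]
235 150 [19 44 95] [[0.471 0.122 0.098]]
245 150 [19 39 88] [[0.476 0.123 0.092]]
```

```bash
python3 -m crank '[0,0,-2,0,0, 1,0,-4,0,0, 2,0,-6,0,0, 3,0,-8,0,0, 3.5,0,-10,0,0, 3.5,0,-10,0,0, 3.5,0,-10,0,0, 3.5,0,-10,0,0, 3.5,0,-10,0,0, 3.5,0,-10,0,0]'; python3 - <<'E'
from h import *
im,d=vision.grab_frame("scene"); save("s3",cv2.resize(im[135:205,340:420],None,fx=10,fy=8,interpolation=cv2.INTER_CUBIC)[:600])
E
```

```text
time: 6.0
tool_pos: [0.4567, 0.1219, 0.0862]
tool_rot: [-0.0, -0.039, 0.999, -0.0]
contact_force: [0.4, 0.2, -0.6]
gripper_width: -0.006
```

View pics/s3.png

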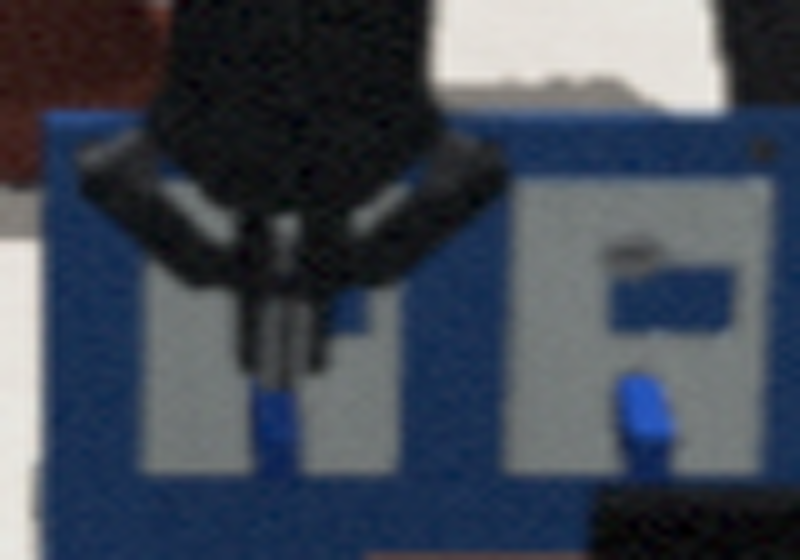

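```bash
python3 -m crank '[0,0,-40,0,50, 0,0,-80,0,50, 0,0,-90,0,0, 0,0,-90,0,0, 0,0,-90,0,0, 0,0,-90,0,0, 0,0,-90,0,0, 0,0,-90,0,0, 0,0,-90,0,0, 0,0,-90,0,0]'; python3 - <<'E'
from h import *
from scipy.spatial.transform import Rotation as Ro
p=status.state()["tool_pos"]; print(p, "grip",status.state()["gripper_width"])
for n in("scene","top"):
    im,d=vision.grab_frame(n); uv=proj(n,p)[0]; print(n,"tcp px",uv)
    v,u=np.mgrid[0:400,0:640]; m=(abs(u-uv[0])<25)&(abs(v-uv[1])<30)
    P=cloud(n,d,m); s=(abs(P[:,1]-p[1])<.02)&(abs(P[:,0]-p[0])<.02)&(P[:,2]>p[2]-.05); Q=P[s]
    print(len(Q), np.sort(Q[:,2])[:12].round(3), np.percentile(Q,[2,50],axis=0).round(3) if len(Q) else "")
    if n=="scene":
        w=im[int(uv[1])-50:int(uv[1])+10,int(uv[0])-30:int(uv[0])+30]; save("s4",cv2.resize(w,None,fx=8,fy=8)); print(int(uv[0])-30,int(uv[1])-50)
E
```

```text
time: 7.05
tool_pos: [0.4567, 0.1218, 0.176]
tool_rot: [-0.0, -0.039, 0.999, -0.0]
contact_force: [-0.5, -1.5, 0.2]
gripper_width: -0.004
[0.45666494 0.12184078 0.17603126] grip -0.004039820983560261
scene tcp px [368.47677856 163.07644079]
233 [0.201 0.202 0.203 0.203 0.205 0.207 0.208 0.209 0.209 0.209 0.209 0.209] [[0.451 0.104 0.206]
 [0.467 0.122 0.244]]
338 113
top tcp px [278.97042409 223.89334339]
250 [0.509 0.511 0.512 0.512 0.513 0.513 0.513 0.514 0.514 0.514 0.514 0.514] [[0.437 0.103 0.513]
 [0.456 0.122 0.52 ]]
```

View pics/s4.png

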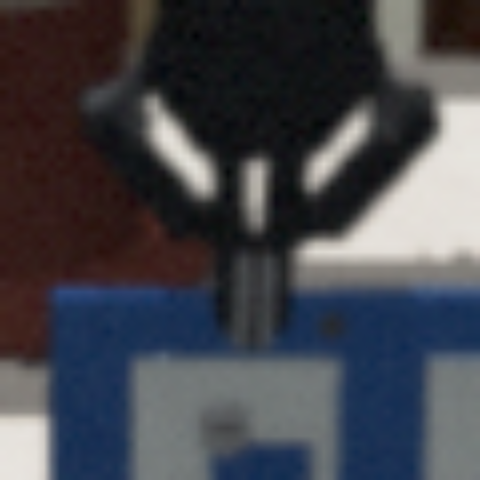

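The scene camera puts the real fingertips about 25 mm above the reported TCP: tip at crop row 345, z≈0.201, against a reported 0.176. X and y agree. The first close was therefore above the tab, which explains the miss. I'll allow for 25 mm and check it on the next grip.

```bash
sed -i 's/X\[2\]+=manip.tcp_to_grasp/X[2]+=manip.tcp_to_grasp-.025/' go.py; python3 go.py board 12 -106.5 97; python3 -m crank '[-4,0,20,0,50, -4,0,20,0,50, -4,0,20,0,50, -4,0,40,0,50, -4,0,70,0,50, -4,0,100,0,50, -4,0,120,0,50, -4,0,122,0,50, -4,0,122,0,50, -4,0,122,0,50]'; python3 go.py board 12 -106.5 97; python3 -m crank '[0,0,0,0,0, 0,0,0,0,0, 0,0,0,0,0, 0,0,0,0,0, 0,0,0,0,0, 0,0,0,0,0,0,0,0,0,0, 0,0,0,0,0, 0,0,0,0,0, 0,0,0,0,0]'
```

```text
t 7.2 tcp [0.4568 0.1219 0.1763] shift [-4.90e+00  1.00e-01  1.23e+02] yaw -0.0 F [-0.1  0.1  0.1] w 0.0 j6 -1.55
time: 8.15
tool_pos: [0.4623, 0.1224, 0.0563]
tool_rot: [0.002, -0.039, 0.999, 0.0]
contact_force: [-0.4, 0.2, 0.5]
gripper_width: 0.502
t 8.2 tcp [0.4623 0.1224 0.0563] shift [0.6 0.  3. ] yaw -0.0 F [-0.4  0.2  0.5] w 0.5 j6 -1.55
time: 9.15
tool_pos: [0.4617, 0.1223, 0.0556]
tool_rot: [0.001, -0.039, 0.999, 0.0]
contact_force: [-1.5, 0.0, 5.3]
gripper_width: 0.146
```

```bash
python3 -m crank '[1,0,-2.8,0,0, 2,0,-5.6,0,0, 3,0,-8.5,0,0, 4,0,-11.3,0,0, 5.1,0,-14.1,0,0, 5.8,0,-16,0,0, 6.5,0,-17.9,0,0, 6.5,0,-17.9,0,0, 6.5,0,-17.9,0,0, 6.5,0,-17.9,0,0]';python3 -m crank '[0,-4,0,0,0, 0,-8,0,0,0, 0,-12,0,0,0, 0,-16,0,0,0, 0,-19.5,0,0,0, 0,-19.5,0,0,0, 0,-19.5,0,0,0, 0,-19.5,0,0,0, 0,-19.5,0,0,0, 0,-19.5,0,0,0]'; python3 - <<'E'
from h import *
im,d=vision.grab_frame("scene"); save("s5",cv2.resize(im[135:205,340:420],None,fx=7,fy=7,interpolation=cv2.INTER_CUBIC))
E
```

```text
time: 10.15
tool_pos: [0.4555, 0.1217, 0.0727]
tool_rot: [0.002, -0.039, 0.999, -0.0]
contact_force: [5.3, 0.2, -0.6]
gripper_width: 0.142
time: 11.15
tool_pos: [0.4569, 0.1024, 0.0728]
tool_rot: [0.001, -0.039, 0.999, 0.0]
contact_force: [5.4, 1.0, 0.2]
gripper_width: 0.147
```

View pics/s5.png

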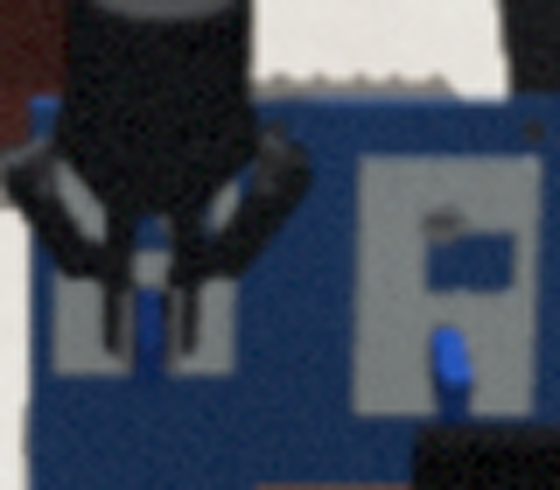

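The plate is lifted and shifted: its lower edge is at crop row 375 against 415 for its neighbour, with the fingers on either side of the tab. Now I'll pull it off along n.

```bash
python3 -m crank '[-4,0,-1.4,0,0, -8,0,-2.8,0,0, -12,0,-4.2,0,0, -16,0,-5.6,0,0, -20,0,-7,0,0, -25,0,-9,0,0, -30,0,-11,0,0, -36,0,-13,0,0, -42,0,-15,0,0, -42,0,-15,0,0]';python3 -m crank '[0,0,-20,0,0, 0,0,-60,0,0, 0,0,-100,0,0, 0,0,-140,0,0, 0,0,-140,0,0, 0,0,-140,0,0, 0,0,-140,0,0, 0,0,-140,0,0, 0,0,-140,0,0, 0,0,-140,0,0]'; python3 go.py rack 60 -86 160
```

```text
time: 12.2
tool_pos: [0.4988, 0.1055, 0.0878]
tool_rot: [0.001, -0.039, 0.999, -0.0]
contact_force: [-0.7, -0.6, -0.9]
gripper_width: 0.142
time: 13.2
tool_pos: [0.4972, 0.1055, 0.2261]
tool_rot: [-0.001, -0.039, 0.999, -0.0]
contact_force: [0.2, 0.4, -2.0]
gripper_width: 0.145
t 13.2 tcp [0.4972 0.1055 0.2261] shift [ -22.7 -405.8  109.7] yaw -2.0 F [ 0.2  0.4 -2. ] w 0.14 j6 -1.59
```

```bash
python3 -m crank '[0,-45,0,0,0, 0,-90,0,0,0, 0,-135,0,-2,0, 0,-180,0,-2,0, 0,-225,0,-2,0, 0,-270,0,-2,0, 0,-315,0,-2,0, 0,-360,0,-2,0, -10,-395,0,-2,0, -20,-406,0,-2,0]'; python3 -m crank '[0,0,30,0,0, 0,0,50,0,0, 0,0,50,0,0, 0,0,50,0,0, 0,0,50,0,0, 0,0,50,0,0, 0,0,50,0,0, 0,0,50,0,0, 0,0,50,0,0, 0,0,50,0,0]'; python3 go.py rack 13.5 -86 146;  python3 - <<'E'
from h import *
im,d=vision.grab_frame("scene"); save("s6",cv2.resize(im[100:230,190:310],None,fx=5,fy=4.5,interpolation=cv2.INTER_CUBIC))
from go import FR
from fit import inframe
o,a=FR["rack"]; r=regions_of("scene","plate_1")
for q in r:
    Q=inframe(cloud("scene",d,q["region"]),np.array(o),np.radians(a))
    if np.median(Q[:,1])<.15: 
        A=Q[:,:3]; A=A[A[:,0]<np.percentile(A[:,0],70)]; c=np.linalg.svd(A-A.mean(0))[2][2]; print(q["confidence"],np.percentile(Q,[2,50,98],axis=0).round(3).tolist(),"normal",c.round(3))
E
```

```text
time: 14.2
tool_pos: [0.5489, -0.3012, 0.2264]
tool_rot: [-0.0, -0.055, 0.999, -0.0]
contact_force: [0.0, -0.1, -1.3]
gripper_width: 0.146
time: 15.2
tool_pos: [0.5493, -0.2977, 0.1773]
tool_rot: [0.0, -0.057, 0.998, -0.0]
contact_force: [0.2, -1.0, -1.8]
gripper_width: 0.146
t 15.2 tcp [ 0.5493 -0.2977  0.1773] shift [44.5  0.1 75. ] yaw 0.0 F [ 0.2 -1.  -1.8] w 0.15 j6 -2.3
0.62 [[0.004, -0.12, 0.181], [0.03, -0.069, 0.208], [0.07, -0.049, 0.26]] normal [ 0.5   -0.746 -0.44 ]
```

View pics/s6.png

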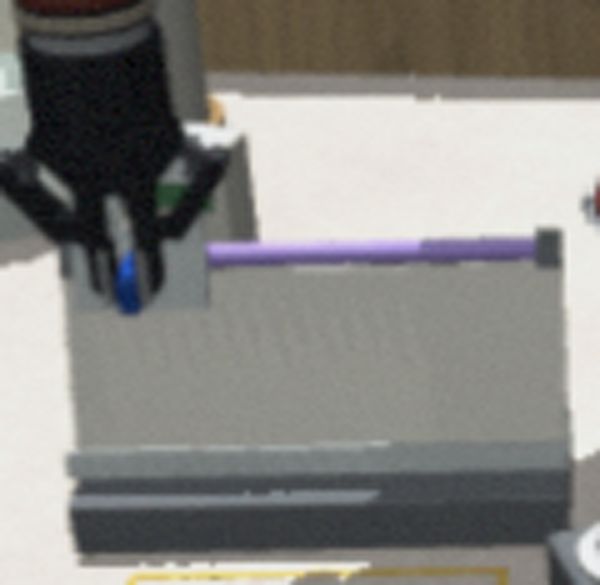

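```bash
python3 -m crank '[0,0,30,0,0, 0,0,60,0,0, 0,0,90,0,0, 0,0,110,0,0, 8,0,110,0,0, 16,0,110,0,0, 24,0,110,0,0, 31,0,110,0,0, 31,0,110,0,0, 31,0,110,0,0]'; python3 go.py rack 33.6 -86 92; python3 - <<'E'
from h import *
im,d=vision.grab_frame("scene"); np.save("d.npy",d)
from go import FR
from fit import inframe
o,a=FR["rack"]
for q in regions_of("scene","plate_1"):
    Q=inframe(cloud("scene",d,q["region"]),np.array(o),np.radians(a))
    if np.median(Q[:,1])<.15: 
        print(round(q["confidence"],2),np.percentile(Q,[2,50,98],axis=0).round(3).tolist())
        for zl in np.arange(.06,.2,.015):
            b=Q[(abs(Q[:,2]-zl)<.0075)&(abs(Q[:,1]+.09)<.04)]
            if len(b)>8: print(zl.round(3),len(b),"n-dist",np.percentile(b[:,0]*.94+(b[:,2]-.05)*.342,[20,50,80]).round(4), "y",np.percentile(b[:,1],[2,98]).round(3))
E
```

```text
time: 16.3
tool_pos: [0.5221, -0.3017, 0.0702]
tool_rot: [0.004, -0.057, 0.998, -0.001]
contact_force: [10.2, 1.1, -0.8]
gripper_width: 0.145
t 16.3 tcp [ 0.5221 -0.3017  0.0702] shift [-2.9  1.2 21.9] yaw 0.0 F [10.2  1.1 -0.8] w 0.14 j6 -2.33
0.71 [[-0.026, -0.124, 0.072], [0.01, -0.07, 0.095], [0.048, -0.05, 0.148]]
0.075 73 n-dist [0.0202 0.0232 0.0262] y [-0.122 -0.051]
0.09 85 n-dist [0.0184 0.022  0.0274] y [-0.125 -0.051]
0.105 78 n-dist [0.0163 0.0198 0.0582] y [-0.125 -0.051]
0.12 21 n-dist [0.0147 0.0197 0.062 ] y [-0.093 -0.051]
0.15 12 n-dist [0.0069 0.0081 0.0126] y [-0.07  -0.061]
```

```bash
cat > pm.py <<'E'
import sys
from h import *
from go import FR
from fit import inframe
def meas(y0,f="rack"):
    im,d=vision.grab_frame("scene"); o,a=FR[f]; z0=.05 if f=="rack" else .012
    for q in regions_of("scene","plate_1"):
        Q=inframe(cloud("scene",d,q["region"]),np.array(o),np.radians(a))
        if abs(np.median(Q[:,1])-y0)<.05 and len(Q)<3000:
            print(round(q["confidence"],2),np.percentile(Q,[2,50,98],axis=0).round(3).tolist())
            for zl in np.arange(.06,.25,.02):
                b=Q[(abs(Q[:,2]-zl)<.01)]
                if len(b)>8: print(zl.round(3),len(b),"n-dist",np.percentile(b[:,0]*.94+(b[:,2]-z0)*.342,[20,50,80]).round(4), "y",np.percentile(b[:,1],[2,98]).round(3))
if __name__=="__main__": meas(float(sys.argv[1]),*sys.argv[2:])
E
python3 -m crank '[2,0,0,0,0, 4,0,0,0,0, 6,0,0,0,0, 8,0,0,0,0, 10,0,0,0,0, 10,0,0,0,0, 10,0,0,0,0, 10,0,0,0,0, 10,0,0,0,0, 10,0,0,0,0]'; python3 go.py rack 33.6 -86 92; python3 pm.py -.086
```

```text
time: 17.4
tool_pos: [0.512, -0.3027, 0.0697]
tool_rot: [0.004, -0.057, 0.998, -0.001]
contact_force: [10.9, 0.5, -3.0]
gripper_width: 0.143
t 17.4 tcp [ 0.512  -0.3027  0.0697] shift [-13.1   1.   21.5] yaw 0.0 F [10.9  0.5 -3. ] w 0.14 j6 -2.35
0.9 [[-0.031, -0.121, 0.074], [-0.001, -0.069, 0.098], [0.037, -0.05, 0.155]]
0.08 90 n-dist [0.0093 0.012  0.0144] y [-0.123 -0.051]
0.1 97 n-dist [0.009  0.014  0.0488] y [-0.101 -0.05 ]
0.12 34 n-dist [0.0088 0.0128 0.0289] y [-0.096 -0.05 ]
0.16 9 n-dist [0.0062 0.0071 0.009 ] y [-0.067 -0.058]
```

```bash
python3 -m crank '[-1,0,3,0,0, -2,0,6,0,0, -3,0,9,0,0, -4,0,12,0,0, -5,0,15,0,0, -6,0,18,0,0, -6.5,0,20,0,0, -7,0,21,0,0, -7,0,21,0,0, -7,0,21,0,0]'; python3 go.py rack 28.6 -86 90; python3 pm.py -.086
```

```text
time: 18.5
tool_pos: [0.5149, -0.3021, 0.0503]
tool_rot: [-0.002, -0.057, 0.998, -0.0]
contact_force: [-8.0, 5.3, 24.3]
gripper_width: 0.147
t 18.5 tcp [ 0.5149 -0.3021  0.0503] shift [-5.4  0.7  4. ] yaw 0.0 F [-8.   5.3 24.3] w 0.15 j6 -2.34
0.6 [[-0.013, -0.128, 0.058], [0.0, -0.088, 0.08], [0.04, -0.05, 0.104]]
0.06 59 n-dist [0.0036 0.0062 0.0089] y [-0.129 -0.05 ]
0.08 109 n-dist [0.0046 0.0094 0.043 ] y [-0.128 -0.05 ]
0.1 52 n-dist [0.0067 0.0095 0.0362] y [-0.12  -0.051]
```

```bash
python3 -m crank '[1,0,-1,0,0, 3,0,-1,0,0, 3,0,-1,0,45, 3,0,-1,0,45, 3,0,-1,0,45, 3,0,-1,0,45, 3,0,-1,0,45, 3,0,-1,0,45, 3,0,-1,0,45, 3,0,-1,0,45]'; python3 -m crank '[-5,0,0,0,45, -5,0,-20,0,45, -5,0,-60,0,45, -5,0,-100,0,45, -5,0,-150,0,45, -5,0,-190,0,45, -5,0,-190,0,45, -5,0,-190,0,45, -5,0,-190,0,45, -5,0,-190,0,45]'; python3 go.py board 12 3 200; python3 pm.py -.086; python3 -c "
from h import *
im,d=vision.grab_frame('scene'); save('s7',cv2.resize(im[130:250,190:480],None,fx=2.7,fy=4,interpolation=cv2.INTER_CUBIC))"
```

```text
time: 19.6
tool_pos: [0.5125, -0.3019, 0.0472]
tool_rot: [-0.0, -0.056, 0.998, 0.0]
contact_force: [-0.3, -1.2, 0.1]
gripper_width: 0.453
time: 20.6
tool_pos: [0.5166, -0.3006, 0.2346]
tool_rot: [-0.002, -0.056, 0.998, 0.001]
contact_force: [-0.6, -0.3, -0.8]
gripper_width: 0.45
t 20.6 tcp [ 0.5166 -0.3006  0.2346] shift [  3.  535.7  79.9] yaw 2.0 F [-0.6 -0.3 -0.8] w 0.45 j6 -2.34
0.62 [[-0.035, -0.127, 0.06], [-0.013, -0.089, 0.103], [0.038, -0.049, 0.158]]
0.06 86 n-dist [0.0039 0.0066 0.01  ] y [-0.13 -0.05]
0.08 189 n-dist [0.0054 0.009  0.0162] y [-0.124 -0.051]
0.1 199 n-dist [0.0049 0.0086 0.0136] y [-0.125 -0.05 ]
0.12 112 n-dist [0.0034 0.0067 0.0096] y [-0.128 -0.049]
0.14 185 n-dist [0.0038 0.0068 0.0097] y [-0.13  -0.048]
0.16 91 n-dist [0.0044 0.0068 0.0097] y [-0.124 -0.05 ]
```

View pics/s7.png

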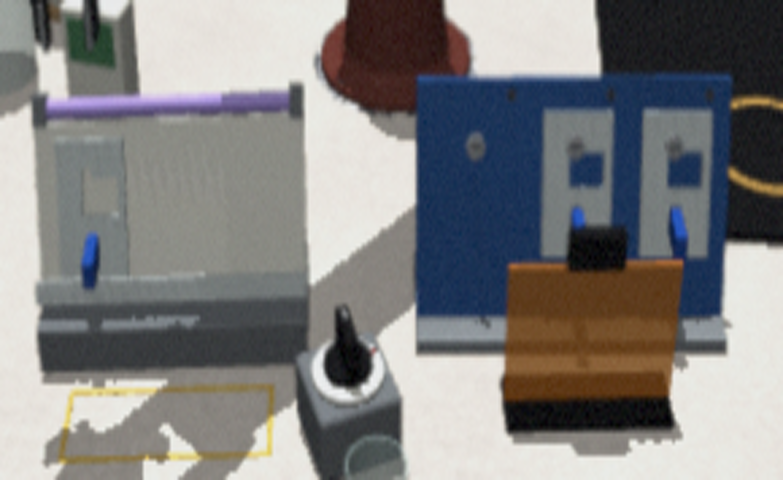

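Plate 1 is seated: its face lies 6.8 mm off the panel over its height, at crop (90,205). The left screw is free and the shield hasn't moved. On to the middle plate.

```bash
python3 -m crank '[0,50,0,0,45, 0,100,0,1,45, 0,150,0,2,45, 0,200,0,2,45, 0,250,0,2,45, 0,300,0,2,45, 0,350,0,2,45, 0,400,0,2,45, 0,450,0,2,45, 0,500,0,2,45]'; python3 go.py board 12 3 97; python3 -m crank '[3,20,0,0,45, 3,36,0,0,45, 3,36,0,0,45, 3,36,20,0,45, 3,36,50,0,45, 3,36,80,0,45, 3,36,80,0,45, 3,36,80,0,45, 3,36,80,0,45, 3,36,80,0,45]'; python3 go.py board 12 3 97
```

```text
time: 21.75
tool_pos: [0.4603, 0.1974, 0.2369]
tool_rot: [0.0, -0.039, 0.999, -0.0]
contact_force: [0.9, -0.2, -1.5]
gripper_width: 0.45
t 21.8 tcp [0.4603 0.1974 0.2369] shift [  4.6  34.6 183.6] yaw -0.0 F [ 0.9 -0.2 -1.5] w 0.45 j6 -1.39
time: 22.75
tool_pos: [0.4567, 0.2314, 0.1595]
tool_rot: [0.002, -0.039, 0.999, 0.0]
contact_force: [-0.6, 0.3, 0.5]
gripper_width: 0.453
t 22.8 tcp [0.4567 0.2314 0.1595] shift [  4.    0.3 106.2] yaw -0.0 F [-0.6  0.3  0.5] w 0.45 j6 -1.33
```

```bash
python3 -m crank '[3,0,30,0,45, 3,0,60,0,45, 3,0,90,0,45, 3,0,104,0,45, 3,0,104,0,45, 3,0,104,0,45, 3,0,104,0,0, 3,0,104,0,0, 3,0,104,0,0, 3,0,104,0,0]'; python3 -m crank '[0,0,0,0,0, 0,0,0,0,0, 0,0,0,0,0, 0,0,0,0,0, 0,0,0,0,0, 1,0,-2.8,0,0, 1.9,0,-5.6,0,0, 2.8,0,-8.5,0,0, 3.7,0,-11.3,0,0, 4.6,0,-14.1,0,0]'; python3 -m crank '[0.6,0,-1.9,0,0, 1.2,0,-3.8,0,0, 1.2,0,-3.8,0,0, 1.2,-4,-3.8,0,0, 1.2,-8,-3.8,0,0, 1.2,-12,-3.8,0,0, 1.2,-16,-3.8,0,0, 1.2,-19.5,-3.8,0,0, 1.2,-19.5,-3.8,0,0, 1.2,-19.5,-3.8,0,0]'; python3 pm.py -.017 board
```

```text
time: 23.75
tool_pos: [0.4538, 0.2316, 0.0553]
tool_rot: [0.002, -0.039, 0.999, 0.001]
contact_force: [-0.3, 1.9, 5.8]
gripper_width: 0.143
time: 24.75
tool_pos: [0.4493, 0.2305, 0.0676]
tool_rot: [0.002, -0.039, 0.999, 0.0]
contact_force: [6.4, 0.9, -3.7]
gripper_width: 0.146
time: 25.75
tool_pos: [0.4493, 0.2112, 0.0718]
tool_rot: [0.002, -0.039, 0.999, 0.0]
contact_force: [4.8, -0.0, -0.6]
gripper_width: 0.15
0.5 [[-0.046, -0.054, 0.08], [-0.024, -0.034, 0.108], [0.018, 0.017, 0.155]]
0.08 37 n-dist [0.0037 0.0065 0.0088] y [-0.054  0.013]
0.1 113 n-dist [0.0047 0.0074 0.0291] y [-0.054  0.018]
0.12 62 n-dist [0.0057 0.0094 0.0374] y [-0.052  0.007]
0.14 37 n-dist [0.0036 0.0052 0.0102] y [-0.051  0.017]
0.16 12 n-dist [0.005  0.007  0.0111] y [-0.049 -0.041]
```

```bash
python3 -m crank '[-4,0,-1.4,0,0, -8,0,-2.8,0,0, -12,0,-4.2,0,0, -16,0,-5.6,0,0, -20,0,-7,0,0, -25,0,-9,0,0, -30,0,-11,0,0, -36,0,-13,0,0, -42,0,-15,0,0, -42,0,-15,0,0]';python3 -m crank '[0,0,-20,0,0, 0,0,-60,0,0, 0,0,-100,0,0, 0,0,-140,0,0, 0,0,-140,0,0, 0,-40,-140,0,0, 0,-85,-140,0,0, 0,-130,-140,0,0, 0,-175,-140,0,0, 0,-220,-140,0,0]'; python3 go.py rack 60 4 160;python3 pm.py .21
```

```text
time: 26.85
tool_pos: [0.4911, 0.2145, 0.0868]
tool_rot: [0.001, -0.039, 0.999, 0.0]
contact_force: [-1.0, 0.2, -2.3]
gripper_width: 0.145
time: 27.85
tool_pos: [0.5064, -0.0065, 0.225]
tool_rot: [-0.001, -0.039, 0.999, 0.0]
contact_force: [0.1, -0.2, -2.8]
gripper_width: 0.142
t 27.9 tcp [ 0.5064 -0.0065  0.225 ] shift [ -19.  -203.5  108.6] yaw -2.0 F [ 0.1 -0.2 -2.8] w 0.14 j6 -1.81
0.96 [[-0.393, 0.172, 0.008], [0.019, 0.208, 0.259], [0.061, 0.267, 0.314]]
0.24 130 n-dist [0.083  0.0856 0.0886] y [0.172 0.247]
```

```bash
python3 -m crank '[-5,-45,0,-1,0, -10,-90,0,-2,0, -15,-135,0,-2,0, -19,-180,0,-2,0, -19,-204,0,-2,0, -19,-204,0,-2,0, -19,-204,40,-2,0, -19,-204,80,-2,0, -19,-204,80,-2,0, -19,-204,80,-2,0]';  python3 go.py rack 30 4 112; python3 pm.py .004
```

```text
time: 28.95
tool_pos: [0.5414, -0.2054, 0.1453]
tool_rot: [-0.001, -0.057, 0.998, 0.001]
contact_force: [0.5, -1.1, -1.9]
gripper_width: 0.15
t 28.9 tcp [ 0.5414 -0.2054  0.1453] shift [30.4 -2.5 77.1] yaw 0.1 F [ 0.5 -1.1 -1.9] w 0.15 j6 -2.18
0.88 [[0.019, -0.031, 0.153], [0.032, 0.008, 0.173], [0.07, 0.041, 0.196]]
0.16 76 n-dist [0.0674 0.0695 0.0719] y [-0.031  0.042]
0.18 97 n-dist [0.0675 0.0719 0.1012] y [-0.031  0.04 ]
```

```bash
python3 -m crank '[0,-2.5,30,0,0, 0,-2.5,60,0,0, 0,-2.5,77,0,0, 8,-2.5,77,0,0, 16,-2.5,77,0,0, 24,-2.5,77,0,0, 32,-2.5,77,0,0, 32,-2.5,77,0,0, 32,-2.5,77,0,0, 32,-2.5,77,0,0]'; python3 pm.py .004;  python3 go.py rack 30 4 92
```

```text
time: 30.05
tool_pos: [0.5108, -0.2131, 0.0696]
tool_rot: [0.0, -0.056, 0.998, -0.0]
contact_force: [-0.6, -1.0, -2.2]
gripper_width: 0.147
0.69 [[-0.01, -0.035, 0.065], [0.002, 0.002, 0.098], [0.041, 0.04, 0.118]]
0.08 78 n-dist [0.0122 0.0144 0.017 ] y [-0.04  0.04]
0.1 114 n-dist [0.0122 0.0168 0.0512] y [-0.034  0.04 ]
0.12 49 n-dist [0.0163 0.0245 0.0514] y [-0.017  0.036]
t 30.1 tcp [ 0.5107 -0.213   0.0692] shift [-0.9  1.7 20.9] yaw 0.0 F [ 1.5 -0.7 -2.2] w 0.14 j6 -2.21
```

```bash
python3 -m crank '[-1,1,4,0,0, -2,1,8,0,0, -3,1,12,0,0, -4,1,15,0,0, -4.5,1,17,0,0, -5,1,19,0,0, -5,1,20,0,0, -5,1,20,0,0, -5,1,20,0,0, -5,1,20,0,0]'; python3 go.py rack 30 4 92; python3 pm.py .004
```

```text
time: 31.15
tool_pos: [0.5154, -0.2115, 0.0495]
tool_rot: [0.0, -0.056, 0.998, -0.0]
contact_force: [-1.0, 0.8, 1.5]
gripper_width: 0.146
t 31.1 tcp [ 0.5154 -0.2115  0.0495] shift [4.  0.7 1.2] yaw 0.0 F [-1.   0.8  1.5] w 0.15 j6 -2.21
0.55 [[-0.017, -0.033, 0.06], [0.005, 0.015, 0.081], [0.047, 0.042, 0.132]]
0.06 50 n-dist [0.0074 0.0112 0.0205] y [-0.032  0.044]
0.08 115 n-dist [0.0099 0.0131 0.0472] y [-0.033  0.041]
0.1 48 n-dist [0.0116 0.0199 0.0477] y [-0.008  0.038]
```

```bash
python3 -m crank '[2,0,0.5,0,0, 4,0,1,0,0, 6,0,1,0,0, 7,0,1,0,0, 7,0,1,0,0, 7,0,1,0,45, 7,0,1,0,45, 7,0,1,0,45, 7,0,1,0,45, 7,0,1,0,45]'; python3 -m crank '[-3,0,0,0,45, -3,0,-20,0,45, -3,0,-60,0,45, -3,0,-100,0,45, -3,0,-150,0,45, -3,0,-190,0,45, -3,50,-190,0,45, -3,100,-190,1,45, -3,150,-190,2,45, -3,200,-190,2,45]'; python3 go.py board 12 112.5 200; python3 pm.py .004
```

```text
time: 32.25
tool_pos: [0.5078, -0.2121, 0.0477]
tool_rot: [-0.001, -0.056, 0.998, 0.0]
contact_force: [0.8, 0.1, 0.4]
gripper_width: 0.453
time: 33.25
tool_pos: [0.4884, -0.0115, 0.2384]
tool_rot: [0.0, -0.038, 0.999, -0.0]
contact_force: [1.3, 0.5, 0.7]
gripper_width: 0.451
t 33.2 tcp [ 0.4884 -0.0115  0.2384] shift [ 16.9 354.6  82. ] yaw -0.1 F [1.3 0.5 0.7] w 0.45 j6 -1.82
0.78 [[-0.034, -0.034, 0.06], [-0.012, 0.002, 0.102], [0.036, 0.04, 0.157]]
0.06 79 n-dist [0.0033 0.0068 0.0096] y [-0.032  0.039]
0.08 184 n-dist [0.0047 0.0082 0.0127] y [-0.033  0.04 ]
0.1 184 n-dist [0.005  0.0079 0.0122] y [-0.035  0.04 ]
0.12 97 n-dist [0.004  0.0064 0.0087] y [-0.034  0.041]
0.14 169 n-dist [0.0044 0.007  0.0097] y [-0.033  0.039]
0.16 85 n-dist [0.0039 0.0071 0.0097] y [-0.033  0.04 ]
```

Plate 2 is seated and flat, 7 mm off the panel. Third plate next.

```bash
python3 -m crank '[0,50,0,0,45, 3,100,0,0,45, 8,150,0,0,45, 12,200,0,0,45, 16,250,0,0,45, 16,300,0,0,45, 16,345,0,0,45, 16,354,0,0,45, 16,354,40,0,45, 16,354,80,0,45]'; python3 -m crank '[0,0,0,0,45, 0,0,0,0,45, 0,0,0,0,45, 0,0,0,0,45, 0,0,0,0,45, 0,0,0,0,45,0,0,0,0,45, 0,0,0,0,45, 0,0,0,0,45, 0,0,0,0,45]'; python3 go.py board 11 112.5 97; python3 - <<'E'
from pm import *
from plant import *
im,d=vision.grab_frame("top"); 
for r in regions_of("top","shield"):
    P=cloud("top",d,r["region"]); A=P[P[:,2]>.135]
    if len(A)>20: print(r["confidence"],cv2.minAreaRect(A[:,:2].astype(np.float32)),len(A))
E
```

```text
time: 34.35
tool_pos: [0.4469, 0.339, 0.1589]
tool_rot: [0.002, -0.039, 0.999, 0.001]
contact_force: [-0.7, -0.8, -1.2]
gripper_width: 0.449
time: 35.35
tool_pos: [0.4451, 0.3385, 0.158]
tool_rot: [-0.0, -0.039, 0.999, -0.0]
contact_force: [-0.1, 0.1, -0.5]
gripper_width: 0.448
t 35.4 tcp [0.4451 0.3385 0.158 ] shift [  1.5   2.3 104.7] yaw -0.0 F [-0.1  0.1 -0.5] w 0.45 j6 -1.13
0.93 ((0.5347330570220947, 0.2619333267211914), (0.016679927706718445, 0.10325948894023895), 7.8031697273254395) 93
0.28 ((0.449402779340744, -0.21825465559959412), (0.018491927534341812, 0.07944349944591522), 4.85916805267334) 101
```

```bash
python3 - <<'E'
from h import *
im,d=vision.grab_frame("top"); im2,d2=vision.grab_frame("scene")
save("s8",np.hstack([cv2.resize(im[150:270,170:300],None,fx=3,fy=3),cv2.resize(im2[130:250,350:480],None,fx=3,fy=3)]))
for r in regions_of("scene","shield")[:2]:
    P=cloud("scene",d2,r["region"])
    print(r["confidence"],r["extent"],np.percentile(P,[2,50,98],axis=0).round(3).tolist())
hsv=cv2.cvtColor(im2,cv2.COLOR_RGB2HSV); m=(hsv[:,:,0]>8)&(hsv[:,:,0]<20)&(hsv[:,:,1]>150); z=np.zeros_like(m); z[150:250,360:480]=1
P=cloud("scene",d2,m&z); print(len(P),np.percentile(P,[2,50,98],axis=0).round(3).tolist())
print(np.polyfit(P[:,1],P[:,0],1))
E
```

```text
0.92 [409.8, 212.8, 63.2, 51.6] [[0.53, 0.156, 0.004], [0.543, 0.24, 0.061], [0.571, 0.326, 0.15]]
0.26 [318.2, 217.5, 16.9, 18.8] [[0.574, -0.033, 0.062], [0.603, -0.01, 0.072], [0.619, 0.013, 0.101]]
2055 [[0.529, 0.157, 0.01], [0.54, 0.242, 0.069], [0.551, 0.326, 0.123]]
[-0.10214798  0.56499176]
```

View pics/s8.png

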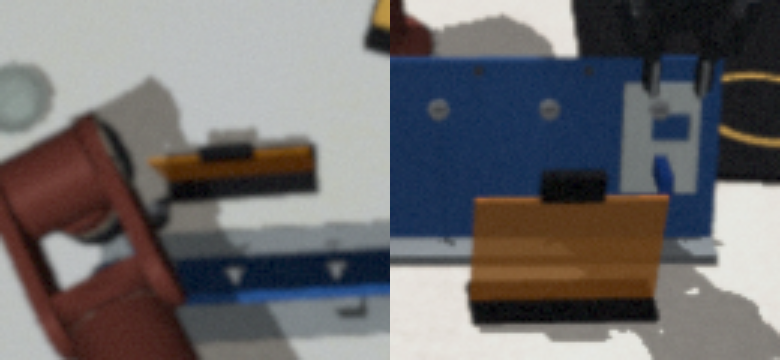

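The shield has been knocked to about (0.540, 0.242), still upright and yawed about 6°. It is now nearer the board but doesn't block plate 3 if I pull off only about 25 mm before going up.

```bash
python3 -m crank '[0.5,2,30,0,45, 0.5,2,60,0,45, 0.5,2,90,0,45, 0.5,2,103,0,45, 0.5,2,103,0,45, 0.5,2,103,0,45, 0.5,2,103,0,0, 0.5,2,103,0,0, 0.5,2,103,0,0, 0.5,2,103,0,0]'; python3 -m crank '[0,0,0,0,0, 0,0,0,0,0, 0,0,0,0,0, 0,0,0,0,0, 0,0,0,0,0, 1,0,-2.8,0,0, 1.9,0,-5.6,0,0, 2.8,0,-8.5,0,0, 3.7,0,-11.3,0,0, 4.6,0,-14.1,0,0]'; python3 -m crank '[0.6,0,-1.9,0,0, 1.2,0,-3.8,0,0, 1.2,0,-3.8,0,0, 1.2,-4,-3.8,0,0, 1.2,-8,-3.8,0,0, 1.2,-12,-3.8,0,0, 1.2,-16,-3.8,0,0, 1.2,-19.5,-3.8,0,0, 1.2,-19.5,-3.8,0,0, 1.2,-19.5,-3.8,0,0]'; python3 pm.py .09 board
```

```text
time: 36.6
tool_pos: [0.4458, 0.3414, 0.0571]
tool_rot: [0.002, -0.039, 0.999, 0.001]
contact_force: [0.0, 0.6, 5.9]
gripper_width: 0.139
time: 37.6
tool_pos: [0.4414, 0.3399, 0.0694]
tool_rot: [0.002, -0.039, 0.999, -0.0]
contact_force: [5.7, 1.0, -3.0]
gripper_width: 0.145
time: 38.6
tool_pos: [0.4412, 0.3207, 0.0737]
tool_rot: [0.001, -0.039, 0.999, 0.0]
contact_force: [4.7, 1.6, 0.8]
gripper_width: 0.144
0.5 [[-0.045, 0.054, 0.079], [-0.023, 0.072, 0.1], [0.018, 0.126, 0.155]]
0.08 44 n-dist [0.0039 0.0066 0.0092] y [0.054 0.127]
0.1 84 n-dist [0.0042 0.0077 0.0429] y [0.054 0.126]
0.12 25 n-dist [0.0044 0.0076 0.0332] y [0.056 0.104]
0.14 10 n-dist [0.0032 0.0069 0.0083] y [0.04  0.076]
0.16 9 n-dist [0.0056 0.0098 0.0102] y [0.066 0.076]
```

```bash
python3 -m crank '[-4,0,-1.4,0,0, -8,0,-2.8,0,0, -12,0,-4.2,0,0, -16,0,-5.6,0,0, -20,0,-7,0,0, -26,0,-9.5,0,0, -26,0,-20,0,0, -26,0,-40,0,0, -26,0,-70,0,0, -26,0,-100,0,0]';python3 -m crank '[0,0,-40,0,0, 0,0,-60,0,0, 0,0,-60,0,0, 0,-40,-60,0,0, 0,-85,-60,0,0, 0,-130,-60,0,0, 0,-175,-60,0,0, 0,-220,-60,0,0, 0,-265,-60,0,0, 0,-310,-60,0,0]'; python3 go.py rack 60 94 160
```

```text
time: 39.7
tool_pos: [0.4659, 0.3225, 0.1744]
tool_rot: [-0.0, -0.039, 0.999, -0.0]
contact_force: [0.6, 0.3, -1.8]
gripper_width: 0.143
time: 40.7
tool_pos: [0.4893, 0.012, 0.2313]
tool_rot: [-0.001, -0.039, 0.999, 0.0]
contact_force: [1.3, 0.2, -0.4]
gripper_width: 0.142
t 40.7 tcp [0.4893 0.012  0.2313] shift [ -31.6 -133.3  114.9] yaw -2.0 F [ 1.3  0.2 -0.4] w 0.14 j6 -1.78
```

```bash
python3 -m crank '[-10,-45,0,-1,0, -20,-90,0,-2,0, -31,-125,0,-2,0, -31,-136,0,-2,0, -31,-136,0,-2,0, -31,-136,0,-2,0, -31,-136,40,-2,0, -31,-136,80,-2,0, -31,-136,80,-2,0, -31,-136,80,-2,0]';  python3 go.py rack 28 94 112; python3 pm.py .094
```

```text
time: 41.7
tool_pos: [0.5313, -0.1182, 0.1528]
tool_rot: [-0.001, -0.057, 0.998, 0.0]
contact_force: [0.6, -0.2, -1.5]
gripper_width: 0.145
t 41.7 tcp [ 0.5313 -0.1182  0.1528] shift [32.2 -0.2 84.6] yaw 0.1 F [ 0.6 -0.2 -1.5] w 0.15 j6 -2.04
0.71 [[-0.027, 0.057, 0.118], [0.031, 0.097, 0.183], [0.071, 0.132, 0.251]]
0.12 11 n-dist [-0.0025 -0.0013  0.0012] y [0.082 0.129]
0.16 91 n-dist [0.0685 0.0706 0.0729] y [0.057 0.131]
0.18 129 n-dist [0.07   0.0726 0.1091] y [0.057 0.131]
0.2 87 n-dist [0.0704 0.0746 0.102 ] y [0.06  0.132]
0.22 20 n-dist [0.0682 0.0707 0.0727] y [0.059 0.129]
0.24 21 n-dist [0.0683 0.0719 0.0735] y [0.083 0.13 ]
```

```bash
python3 -m crank '[0,0,30,0,0, 0,0,60,0,0, 0,0,84,0,0, 8,0,84,0,0, 16,0,84,0,0, 24,0,84,0,0, 29,0,84,0,0, 29,0,84,0,0, 29,0,84,0,0, 29,0,84,0,0]'; python3 go.py rack 28 94 92; python3 pm.py .094;  python3 -m crank '[-1,0,4,0,0, -2,0,8,0,0, -3,0,12,0,0, -4,0,15,0,0, -4.5,0,17,0,0, -5,0,19,0,0, -5,0,19,0,0, -5,0,19,0,0, -5,0,19,0,0, -5,0,19,0,0]'; python3 go.py rack 28 94 92; python3 pm.py .094
```

```text
time: 42.8
tool_pos: [0.5035, -0.123, 0.0695]
tool_rot: [0.0, -0.056, 0.998, -0.0]
contact_force: [0.3, 0.5, -2.2]
gripper_width: 0.145
t 42.8 tcp [ 0.5035 -0.123   0.0695] shift [ 4.1  1.4 21.2] yaw 0.0 F [ 0.3  0.5 -2.2] w 0.14 j6 -2.07
0.82 [[-0.014, 0.055, 0.074], [0.004, 0.091, 0.095], [0.042, 0.127, 0.138]]
0.08 68 n-dist [0.0137 0.0162 0.019 ] y [0.055 0.127]
0.1 97 n-dist [0.0145 0.0186 0.0514] y [0.056 0.127]
0.12 22 n-dist [0.0195 0.0264 0.0514] y [0.071 0.113]
time: 43.9
tool_pos: [0.5079, -0.1224, 0.0511]
tool_rot: [-0.001, -0.057, 0.998, 0.0]
contact_force: [-3.4, 1.1, 4.3]
gripper_width: 0.142
t 43.9 tcp [ 0.5079 -0.1224  0.0511] shift [8.6 1.3 2.8] yaw 0.0 F [-3.4  1.1  4.3] w 0.14 j6 -2.06
0.47 [[-0.011, 0.058, 0.063], [0.006, 0.094, 0.084], [0.048, 0.13, 0.123]]
0.06 29 n-dist [0.011  0.0135 0.0155] y [0.059 0.129]
0.08 104 n-dist [0.0119 0.0152 0.0462] y [0.058 0.13 ]
0.1 43 n-dist [0.0141 0.0181 0.0386] y [0.081 0.12 ]
0.12 12 n-dist [0.0143 0.0159 0.0177] y [0.057 0.126]
```

```bash
python3 -m crank '[2,0,0.5,0,0, 4,0,1,0,0, 6,0,1.5,0,0, 8,0,2,0,0, 9,0,2,0,0, 9,0,2,0,45, 9,0,2,0,45, 9,0,2,0,45, 9,0,2,0,45, 9,0,2,0,45]'; python3 -m crank '[-5,0,0,0,45, -5,0,-20,0,45, -5,0,-60,0,45, -5,0,-100,0,45, -5,0,-150,0,45, -5,0,-190,0,45, -5,0,-190,0,45, -5,40,-190,0,45, -5,80,-190,0,45, -5,120,-190,0,45]'; python3 go.py world 540 242 200 5.8; python3 pm.py .094; python3 - <<'E'
from h import *
im2,d2=vision.grab_frame("scene"); save("s9",cv2.resize(im2[120:260,190:480],None,fx=2.7,fy=4))
for n in("scene","top"):
    im,d=vision.grab_frame(n)
    for r in regions_of(n,"shield")[:2]:
        P=cloud(n,d,r["region"]); P=P[P[:,1]>.1]; A=P[P[:,2]>.13]
        if len(A)>15: print(n,r["confidence"],cv2.minAreaRect(A[:,:2].astype(np.float32)),A.mean(0),len(A)); q=P[(P[:,2]>.03)&(P[:,2]<.11)]; print(np.polyfit(q[:,1],q[:,0],1),np.percentile(P[:,1],[1,99]))
E
```

```text
time: 45.0
tool_pos: [0.4987, -0.1232, 0.0475]
tool_rot: [-0.0, -0.056, 0.998, 0.0]
contact_force: [-0.3, -0.1, -0.5]
gripper_width: 0.451
time: 46.0
tool_pos: [0.4902, -0.0024, 0.2373]
tool_rot: [-0.0, -0.056, 0.998, 0.0]
contact_force: [0.6, 0.3, -0.4]
gripper_width: 0.447
t 46.0 tcp [ 0.4902 -0.0024  0.2373] shift [-76.8 237.3  81. ] yaw 0.6 F [ 0.6  0.3 -0.4] w 0.45 j6 -1.84
0.79 [[-0.035, 0.055, 0.062], [-0.012, 0.09, 0.102], [0.038, 0.129, 0.157]]
0.06 76 n-dist [0.0055 0.0081 0.0111] y [0.057 0.129]
0.08 179 n-dist [0.0062 0.0092 0.014 ] y [0.055 0.129]
0.1 199 n-dist [0.0053 0.0088 0.013 ] y [0.055 0.13 ]
0.12 103 n-dist [0.0021 0.0067 0.0094] y [0.056 0.128]
0.14 182 n-dist [0.0036 0.0063 0.0093] y [0.056 0.128]
0.16 81 n-dist [0.0043 0.0064 0.0095] y [0.055 0.129]
scene 0.55 ((0.542876660823822, 0.24089129269123077), (0.015397239476442337, 0.05678422749042511), 5.7453765869140625) [0.54492603 0.23977231 0.14330649] 164
[-0.08655087  0.56055958] [0.15503432 0.32686553]
top 0.61 ((0.5389482378959656, 0.2314862310886383), (0.01680728606879711, 0.12670296430587769), 5.06278133392334) [0.53690809 0.23839136 0.14743983] 112
[-0.10007347  0.56027211] [0.15287389 0.32601263]
```

View pics/s9.png

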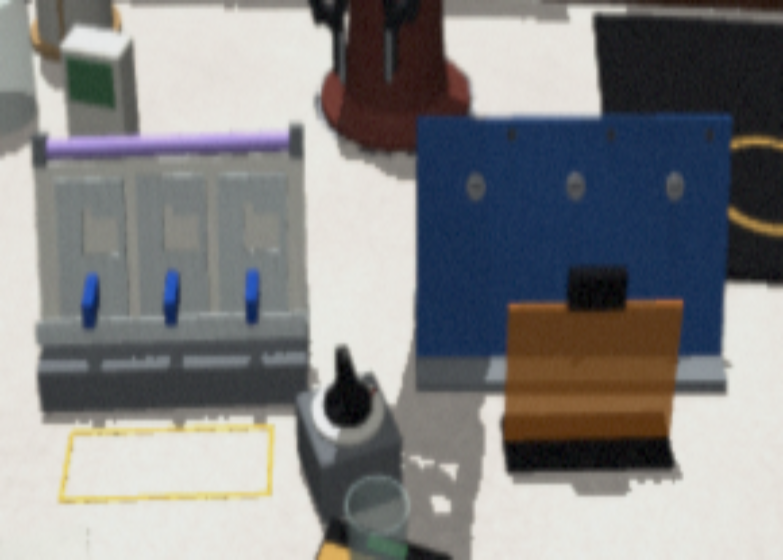

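All three plates stand on the ledge with tabs out, at crop (90,300), (172,298) and (252,295). The shield is at (0.541, 0.240), so I'll take it next.

```bash
python3 -m crank '[-8,40,0,8.5,60, -20,80,0,17,60, -35,120,0,25.5,60, -50,160,0,34,60, -65,200,0,42.5,60, -77,235,0,51,60, -77,237,0,59,60, -77,237,0,67,60, -77,237,0,75,60, -77,237,0,83,60]'; python3 -m crank '[0,0,0,8,60, 0,0,0,8,60, 0,0,0,8,60, 0,0,0,8,60, 0,0,0,8,60, 0,0,0,8,60,0,0,0,8,60, 0,0,0,8,60, 0,0,0,8,60, 0,0,0,8,60]'; python3 go.py world 541 240 137 -84.6
```

```text
time: 47.35
tool_pos: [0.5411, 0.2396, 0.2375]
tool_rot: [-0.0, 0.622, 0.783, -0.0]
contact_force: [-0.2, -0.4, 0.4]
gripper_width: 0.599
time: 48.35
tool_pos: [0.5403, 0.2407, 0.238]
tool_rot: [0.0, 0.672, 0.74, 0.0]
contact_force: [0.1, 0.1, -0.2]
gripper_width: 0.598
t 48.4 tcp [0.5403 0.2407 0.238 ] shift [ -0.8   0.6 144.7] yaw 0.1 F [ 0.1  0.1 -0.2] w 0.6 j6 0.2
```

```bash
python3 -m crank '[0,0,40,0,60, 0,0,80,0,60, 0,0,120,0,60, 0,0,143,0,60, 0,0,143,0,60, 0,0,143,0,60, 0,0,143,0,0, 0,0,143,0,0, 0,0,143,0,0, 0,0,143,0,0]'; python3 -m crank '[0,0,0,0,0, 0,0,0,0,0, 0,0,0,0,0, 0,0,0,0,0, 0,0,0,0,0, 0,0,0,0,0,0,0,0,0,0, 0,0,0,0,0, 0,0,0,0,0, 0,0,0,0,0]'; python3 go.py mark 0 0 250 -90
```

```text
time: 49.35
tool_pos: [0.5411, 0.241, 0.0971]
tool_rot: [0.0, 0.673, 0.74, 0.001]
contact_force: [-3.0, -0.2, 6.0]
gripper_width: 0.177
time: 50.35
tool_pos: [0.5411, 0.241, 0.0972]
tool_rot: [0.0, 0.673, 0.74, 0.001]
contact_force: [-3.2, -1.7, 5.9]
gripper_width: 0.175
t 50.4 tcp [0.5411 0.241  0.0972] shift [-449.8    8.2 -109.4] yaw -1.0 F [-3.2 -1.7  5.9] w 0.18 j6 0.2
```

```bash
python3 -m crank '[0,0,-30,0,0, 0,0,-70,0,0, 0,0,-110,0,0, 0,0,-140,0,0, 0,0,-140,0,0, -40,0,-140,0,0, -80,0,-140,0,0, -120,2,-140,-1,0, -165,4,-140,-1,0, -210,6,-140,-1,0]'; python3 -m crank '[-45,0,0,0,0, -90,0,0,0,0, -135,0,0,0,0, -180,0,0,0,0, -225,2,0,0,0, -240,2,0,0,0, -240,2,0,0,0, -240,2,0,0,0, -240,2,0,0,0, -240,2,0,0,0]'; python3 go.py mark 0 0 137 -90; python3 - <<'E'
from h import *
im2,d2=vision.grab_frame("scene"); save("s10",cv2.resize(im2[90:260,180:350],None,fx=3.5,fy=3.5))
E
```

```text
time: 51.35
tool_pos: [0.565, 0.0307, 0.2314]
tool_rot: [-0.002, 0.666, 0.746, -0.001]
contact_force: [1.2, 0.1, -3.7]
gripper_width: 0.173
time: 52.35
tool_pos: [0.5954, -0.2045, 0.2347]
tool_rot: [-0.0, 0.665, 0.747, 0.0]
contact_force: [0.3, 0.3, -3.5]
gripper_width: 0.177
t 52.4 tcp [ 0.5954 -0.2045  0.2347] shift [ -1.2  -3.5 141.4] yaw 0.1 F [ 0.3  0.3 -3.5] w 0.18 j6 -0.56
```

View pics/s10.png

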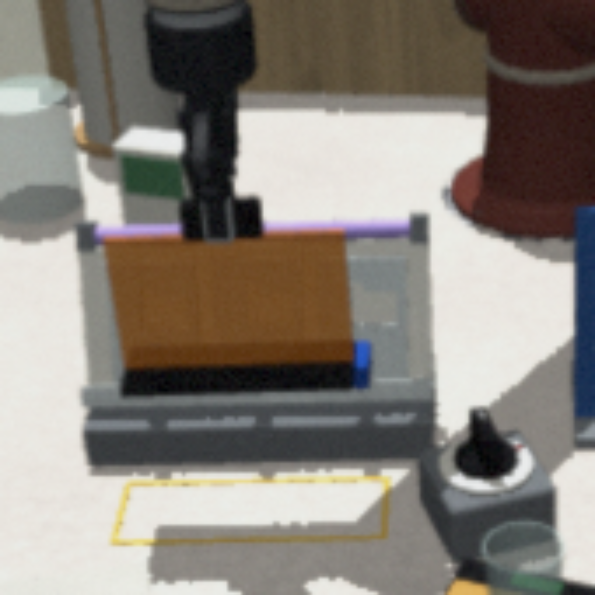

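```bash
python3 -m crank '[-1,-3.5,30,0,0, -1,-3.5,60,0,0, -1,-3.5,90,0,0, -1,-3.5,115,0,0, -1,-3.5,127,0,0, -1,-3.5,132,0,0, -1,-3.5,136,0,0, -1,-3.5,138,0,0, -1,-3.5,138,0,0, -1,-3.5,138,0,0]'; python3 go.py mark 0 0 137 -90
```

```text
time: 53.4
tool_pos: [0.5927, -0.2078, 0.0982]
tool_rot: [0.001, 0.666, 0.746, 0.0]
contact_force: [-0.6, 0.7, -3.7]
gripper_width: 0.173
t 53.4 tcp [ 0.5927 -0.2078  0.0982] shift [ 1.9 -0.5  4.9] yaw 0.0 F [-0.6  0.7 -3.7] w 0.17 j6 -0.57
```

```bash
python3 -m crank '[1,0,1,0,0, 1,0,2,0,0, 1,0,2.5,0,0, 1,0,2.5,0,0, 1,0,2.5,0,20, 1,0,2.5,0,35, 1,0,2.5,0,50, 1,0,2.5,0,50, 1,0,2.5,0,50, 1,0,2.5,0,50]'; python3 -m crank '[0,0,-20,0,50, 0,0,-50,0,50, 0,0,-90,0,50, 0,0,-130,0,50, 0,0,-150,0,50, 40,0,-150,0,60, 85,0,-150,0,60, 130,0,-150,0,60, 175,0,-150,0,60, 195,0,-150,0,60]'; python3 - <<'E'
from h import *
o=np.array([.592,-.206]); a=np.radians(6.46); R=np.array([[np.cos(a),np.sin(a)],[-np.sin(a),np.cos(a)]])
for n in("scene","top"):
    im,d=vision.grab_frame(n)
    for r in regions_of(n,"shield")[:2]:
        P=cloud(n,d,r["region"]); P=P[(P[:,1]<-.08)&(P[:,0]>.53)]
        if len(P)<100: continue
        F=P[P[:,2]<.015]; Q=(F[:,:2]-o)@R.T; print(n,r["confidence"],"foot in mark",np.percentile(Q,[1,99],axis=0).round(3).tolist(),"block",((P[P[:,2]>.13][:,:2].mean(0)-o)@R.T).round(3),"top z",np.percentile(P[:,2],99)); q=P[(P[:,2]>.03)&(P[:,2]<.11)]; print(np.degrees(np.arctan(-np.polyfit(q[:,1],q[:,0],1)[0])))
    if n=="scene": save("s11",cv2.resize(im[120:280,180:360],None,fx=4,fy=3.6))
    for r in regions_of(n,"timer")[:1]:
        P=cloud(n,d,r["region"]); A=P[P[:,2]>.08]; print("knob",r["confidence"],A.mean(0),cv2.minAreaRect(A[:,:2].astype(np.float32)),len(A))
E
python3 go.py world 593 -11.5 92
```

```text
time: 54.4
tool_pos: [0.5919, -0.2065, 0.0944]
tool_rot: [-0.0, 0.666, 0.746, -0.0]
contact_force: [-1.2, 0.3, 1.0]
gripper_width: 0.499
time: 55.4
tool_pos: [0.5693, -0.0096, 0.2447]
tool_rot: [-0.0, 0.665, 0.747, 0.0]
contact_force: [0.2, -0.7, 0.2]
gripper_width: 0.6
scene 0.83 foot in mark [[-0.008, -0.088], [0.036, 0.09]] block [0.007 0.002] top z 0.15133356284942837
6.321921619708291
knob 0.8 [ 0.59905718 -0.00990294  0.09320422] ((0.5946066379547119, -0.010156672447919846), (0.05511179193854332, 0.01584034226834774), 22.565324783325195) 97
top 0.75 foot in mark [[-0.029, -0.089], [0.031, 0.089]] block [-0.001  0.001] top z 0.15595821922855266
6.207288077814611
knob 0.49 [ 0.47789214 -0.30579142  0.11992012] ((0.4903624355792999, -0.30624550580978394), (0.07411301881074905, 0.0782979428768158), 4.968496322631836) 242
t 55.7 tcp [ 0.5701 -0.0138  0.2444] shift [ -0.2  23.1 196.1] yaw -83.6 F [-0.  -0.4  0.2] w 0.6 j6 -0.27
```

View pics/s11.png

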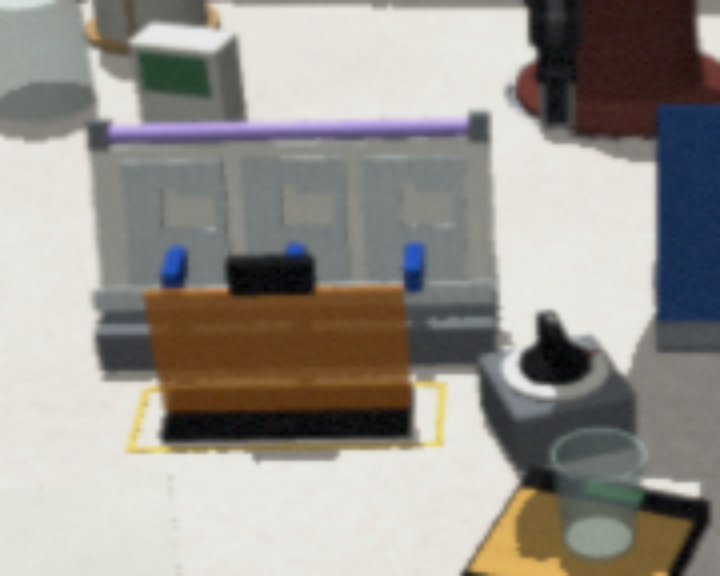

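The shield is upright and centred in the outline: the top camera puts the foot at ±30 × ±89 mm about the mark, with yaw matching. Timer next.

```bash
python3 -m crank '[0,10,0,8,60, 0,20,0,16,60, 0,23,0,24,60, 0,23,0,32,60, 0,23,0,40,60, 0,23,0,48,60, 0,23,0,56,60, 0,23,0,64,60, 0,23,40,72,60, 0,23,80,74,60]'; python3 -m crank '[0,0,20,0,50, 0,0,20,0,50, 0,0,20,0,50, 0,0,20,0,50, 0,0,20,0,50, 0,0,20,0,50,0,0,20,0,50, 0,0,20,0,50, 0,0,20,0,50, 0,0,20,0,50]'; python3 go.py world 593 -11 95 22.5
```

```text
time: 56.7
tool_pos: [0.5944, -0.012, 0.1655]
tool_rot: [0.001, 0.981, 0.192, 0.002]
contact_force: [-0.3, -0.3, -0.7]
gripper_width: 0.598
time: 57.7
tool_pos: [0.5927, -0.0101, 0.1445]
tool_rot: [0.0, 0.981, 0.195, -0.0]
contact_force: [1.0, 0.1, 0.1]
gripper_width: 0.497
t 57.7 tcp [ 0.5927 -0.0101  0.1445] shift [-0.1  0.9 93.2] yaw -0.0 F [1.  0.1 0.1] w 0.5 j6 1.04
```

```bash
python3 -m crank '[0,1,30,0,50, 0,1,60,0,50, 0,1,85,0,50, 0,1,93,0,50, 0,1,93,0,50, 0,1,93,0,50, 0,1,93,0,0, 0,1,93,0,0, 0,1,93,0,0, 0,1,93,0,0]'; python3 -m crank '[0,0,0,0,0, 0,0,0,0,0, 0,0,0,6,0, 0,0,0,12,0, 0,0,0,18,0, 0,0,0,24,0, 0,0,0,30,0, 0,0,0,36,0, 0,0,0,42,0, 0,0,0,48,0]'; python3 go.py world 593 -11 95 22.5
```

```text
time: 58.7
tool_pos: [0.594, -0.0102, 0.0536]
tool_rot: [-0.001, 0.981, 0.195, 0.001]
contact_force: [-3.4, 3.4, 5.8]
gripper_width: 0.146
time: 59.7
tool_pos: [0.5939, -0.0119, 0.0536]
tool_rot: [0.001, 0.975, -0.223, 0.001]
contact_force: [-4.1, -1.0, 5.7]
gripper_width: 0.148
t 59.7 tcp [ 0.5939 -0.0119  0.0536] shift [-1.2 -0.4  2.3] yaw -48.3 F [-4.1 -1.   5.7] w 0.15 j6 1.88
```

Turn 7° further, release, and retreat clear of everything to check.

```bash
python3 -m crank '[0,0,0,4,0, 0,0,0,7,0, 0,0,0,7,0, 0,0,0,7,0, 0,0,0,7,30, 0,0,0,7,50, 0,0,0,7,50, 0,0,0,7,50, 0,0,0,7,50, 0,0,0,7,50]'; python3 -c "
from h import *
print(status.state()['ft_torque'])"; python3 -m crank '[0,0,-20,0,50, 0,0,-50,0,50, 0,0,-90,0,50, 0,0,-130,0,50, 0,0,-170,0,50, 0,0,-200,0,50, 0,0,-200,0,50, 0,0,-200,0,50, 0,0,-200,0,50, 0,0,-200,0,50]'; python3 - <<'E'
from h import *
o=np.array([.592,-.206]); a=np.radians(6.46); R=np.array([[np.cos(a),np.sin(a)],[-np.sin(a),np.cos(a)]])
for n in("scene","top"):
    im,d=vision.grab_frame(n)
    for r in regions_of(n,"shield")[:2]:
        P=cloud(n,d,r["region"]); P=P[(P[:,1]<-.08)&(P[:,0]>.53)]
        if len(P)<100: continue
        F=P[P[:,2]<.015]; Q=(F[:,:2]-o)@R.T; print(n,r["confidence"],"foot in mark",np.percentile(Q,[1,99],axis=0).round(3).tolist(),"top z",np.percentile(P[:,2],99))
    if n=="scene": save("s12",cv2.resize(im[130:300,120:380],None,fx=3,fy=3))
    for r in regions_of(n,"timer")[:2]:
        P=cloud(n,d,r["region"]); A=P[(P[:,2]>.08)&(abs(P[:,1])<.05)&(P[:,2]<.12)]
        if len(A)>9: print("knob",r["confidence"],A.mean(0),cv2.minAreaRect(A[:,:2].astype(np.float32)),len(A))
E
```

```text
time: 60.7
tool_pos: [0.5931, -0.011, 0.0514]
tool_rot: [0.0, 0.96, -0.28, -0.0]
contact_force: [0.5, -0.4, 0.3]
gripper_width: 0.497
[ 0.0168568  -0.01936806  0.05403055]
time: 61.7
tool_pos: [0.5922, -0.0109, 0.2491]
tool_rot: [0.0, 0.96, -0.28, -0.002]
contact_force: [-0.1, 0.3, -0.7]
gripper_width: 0.502
scene 0.61 foot in mark [[-0.006, -0.09], [0.035, 0.09]] top z 0.15108103412951432
knob 0.84 [ 0.60061098 -0.0101859   0.0916544 ] ((0.597460925579071, -0.009630691260099411), (0.013619707897305489, 0.04468557983636856), 53.88528060913086) 103
top 0.89 foot in mark [[-0.027, -0.086], [0.03, 0.086]] top z 0.15600526533255937
```

View pics/s12.png

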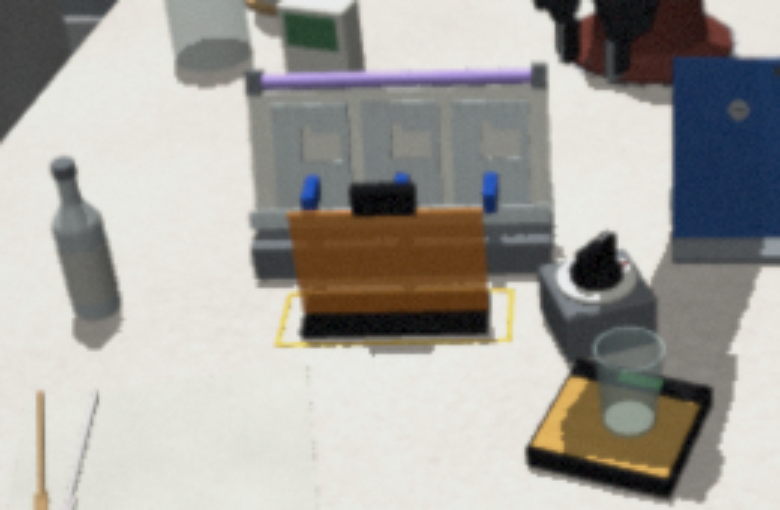

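```bash
python3 -c "
from plant import order; print(order.job_done())"
```

```text
the job is handed in; nothing more can be done
None
```

I handed the job in at about 62 s of the 210 s limit: all three plates are on the rack, the shield is in the outline, and the timer is on.

**What I did, in order:** I unhooked the plates one at a time and stood them on the ledge with tabs outward. During the job the shield was knocked about 4–5 cm. I picked it up from there, stood it in the outline, then turned the knob clockwise about 55°.

**Last checks:**
- **Plates:** each front face measured about 7 mm off the panel, which is one plate thickness. The third plate's lower part measured 1–2 mm farther out. The final picture shows all three in place.
- **Shield:** it is upright, and the top camera put its foot centred on the mark to within a few millimetres. The scene camera only saw the front part of the foot.
- **Knob:** after release the bar stayed about 58° (1.0 rad) clockwise of where it started, past the 0.72 rad needed. That last angle came from the scene camera only.
- **Bystanders:** the beaker and spray bottle look unmoved in the final picture. I did not re-check the bowl, but the arm never went near it.

**Mismatches:**
- The real fingertips sit about 25 mm above the reported TCP, so my first grasp closed on nothing. I allowed for the offset after that.
- The first plate had tipped about 10° in the grip, so I pushed it lightly against the panel to straighten it. The highest wrist force reading was about 26 N.
- I viewed 14 pictures, the full budget.

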